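# Fetch the plates from the rack and build up the press

### The arm

A 6-joint arm with a two-finger parallel gripper is mounted at the origin on a cart in front of the work surface, level with it; the furniture and walls round the work are solid. World frame = base frame: x ahead of the robot, y to its left, z up, the work surface at z = 0. Lengths are in m, angles in rad, forces in N, time in s.
With the tool pointing down it reaches from about 0.35 to 0.85 m from the base axis. Payload 8.1 kg.
Tool frame: the origin (TCP) lies midway between the tips of the shut fingers; the grasp point (between the pads) lies 19 mm behind it; y points along the fingers, z is the direction in which the jaws open and shut, and the axes are right-handed (so a half turn about y gives the same grasp; the last joint's range is limited). The gripper opens to 85 mm and grips with 20 to 120 N. Pads are 22 mm wide; open, the fingers measure 114 mm over their backs; the gripper's body (76 mm by 85 mm) begins 54 mm behind the grasp point. The pads swing forward as they close: fully open they stand 13 mm farther back than shut.
Start: joints at [-1.366, 0.13, 1.488, -0, 1.523, -0.085], TCP at [0.171, -0.575, 0.231] pointing down, gripper open.
Joint ranges: [-2.96, 2.96], [-0.89, 2.26], [0.02, 2.5], [-1.34, 4.48], [0, 2.73], [-2.66, 2.66]. Speed limits (rad/s): [2.39, 2.39, 2.79, 3.14, 3.14, 3.14].

### API

Orientations are given as a 3x3 rotation matrix whose columns are the frame's x, y, z axes.
In Python, from plant import arm, optics gives the robot as it stands. The module is installed in compiled form; this text tells all that it offers.
- The arm moves only by the tool servo_tool, never from a script. Its argument "commands" is one flat list of numbers, 7 for each row, row after row: the shift along the tool's x, y, z in mm, then the turn, a rotation vector about the tool's x, y, z in rad, then the opening, from 0 (shut) to 1 (fully open). In form: [tx, ty, tz, ax, ay, az, fingers, tx, ty, tz, ax, ay, az, fingers, ...]. A call has 1 to 20 rows; each row shifts and turns the commanded pose from where the row before left it, along the tool's axes as they then stand; what a row does not reach is not made up. A row lasts 1/8 s, in which the tool goes at most 62.5 mm and 10.7 degrees, less where a joint would pass 70% of its speed; a pose out of reach is approached as far as the arm can. A call is refused whole if a number of a shift passes 62.5 or a number of a turn 0.188, either way. A call with a gripper value outside its range is refused whole. The fingers move at their own pace and stop on an object; the grip force is fixed at half the most. Time passes only in rows, so rows that do not move let the fingers close. It gives the time, the measured TCP pose, the force and the opening at its end, in the units of the state.
- arm.sense(): the state, without advancing time (a new reading comes with each control period).
- optics.camera(name): name is "scene" or "top" or "wrist"; returns a dict with "color" (384x512x3 uint8, red, green, blue), "depth" (384x512 float32, m along the optical axis (not along the pixel's ray), 0 where there is no reading), "K" (3x3 intrinsics, pixels), "world_from_camera" (4x4, takes a point from camera to world coordinates). Camera axes: x right, y up, looking along -z (the intrinsics and any distortion apply to the point x, -y, -z); pixel columns grow to the right and rows downward; lengths in m; the calibration is good to about 2 mm. A picture is of the moment at which its call begins.
- arm.finish_job(): hands the job in, once; it reports no verdict.
The state is a dict: "time_s": time; "q": joint angles; "qvel": joint speeds; "joint_torque": joint torques, N m; "eef_pos": TCP position; "tool_rot": TCP orientation; "ft_force": force on the tool from outside, world axes, zero at the start; "ft_torque": the same for the moment, N m; "finger_gap": opening from 0.0 (shut) to 1.0 (fully open).
Only numpy, scipy, OpenCV 4.12 (cv2) and the standard library are available. Lean on these libraries where they do the work, as an engineer would, in place of code of your own. Each camera call takes 0.05 s, during which the arm holds its last target.

### The job

Build up the leather press: lower the white spacer plate over the four posts of the press base until it lies flat on the base, then lower the blue pressing plate over the same posts on top of it; do not drop either plate. Both plates lie at the back of the wooden rack, and the bottle or jar standing in front of the left bay is in the way: stand it aside, upright on the table and at least 3 cm clear of the rack. Knock nothing over and leave the tape measure, orange thread cone and tape roll where they are.

Things in the scene. Friction and masses are not known exactly. Their poses are not given: they have to be found in the camera images.
- rack: low wooden two-bay rack, fixed, 284 mm wide. Origin on the table; x to its rear, y to its left bay. Floor 5 mm thick. Walls 8 mm thick, 45 mm high at y = -138, 0, +138 mm (x = -22 to 96 mm); back wall at x = 88 to 96 mm. Bays 130 mm wide, open in front and above. Behind each plate is a finger well 35 mm deep, 90 mm wide between corner stops 21 mm high
- bay_left (a point): point on the floor of the left bay (rack y = +69, x = +20 mm, z = 5 mm), under the middle of the plate there; axes as the rack. The bottle or jar stands on the table before this bay, about 70 mm in front of this point
- bay_right (a point): the same point of the right bay (rack y = -69 mm); nothing stands before this bay
- press_seat (a point): middle of the press base's flat top, 22 mm above the table. Base fixed: dark foot 76 x 146 x 12 mm, aluminium top 60 x 122 mm. Four steel posts, 8 mm diameter, at x = +-18, y = +-46 mm, rise 44 mm above this point (last 7 mm tapered to 3 mm). Seated plates have their x, y along this point's (either way round), middles 9 mm (spacer) and 27 mm (pressing plate) above it
- spacer_plate_centre (a point): spacer plate, white plastic with two grey lines: 60 x 120 x 18 mm, 0.2 kg, four 13 mm through holes at x = +-18, y = +-46 mm. This point is the middle of the plate, 9 mm above its underside; x along the 60 mm side (grip across it at mid-length), y along the 120 mm side, z up. Starts flat in one bay of the rack (which one varies), axes in line with the rack
- pressing_plate_centre (a point): pressing plate, blue plastic with a brass disc let into the middle: 60 x 120 x 18 mm, 0.2 kg, four 13 mm through holes at x = +-18, y = +-46 mm. This point is the middle of the plate, 9 mm above its underside; x along the 60 mm side (grip across it at mid-length), y along the 120 mm side, z up. Starts flat in one bay of the rack (which one varies), axes in line with the rack
- bottle_centre (a point): brown bottle of leather dye with a black cap, 38 mm diameter, 95 mm high, 0.09 kg. This point is on its axis, 47 mm above its foot; the straight body to grip ends about 60 mm above the foot. It stands either in front of the left bay or beside the rack on the left; the jar has the other place
- jar_centre (a point): clear jar of blue and white beads with blue lid, 60 mm diameter, 86 mm high, 0.12 kg, lid 56 mm diameter above 76 mm. This point is on its axis, 43 mm above its foot. It stands in the other of the bottle's two places
- bottle: the same bottle, origin under its foot
- jar: the same jar, origin under its foot
- spacer_plate: the spacer plate, origin at the middle of its underside
- pressing_plate: the pressing plate, origin at the middle of its underside
- punch_box: obstacle: wooden punch box fixed on the table to the right, origin in the middle of its underside, axes x ahead, y left: 150 (x) x 220 (y) mm, 62 mm high, with its lid standing open along its rear side up to 215 mm high, x = +30 to +115 mm
- measure: bystander: green tape measure, 64 x 80 x 25 mm, origin in the middle of its underside
- cone: bystander: orange thread cone, 62 mm diameter, 98 mm high, origin under its foot
- tape_roll: bystander: roll of yellow tape lying flat, 84 mm diameter, 24 mm high, origin in the middle of its underside
There are look-alikes about, which are no part of the job. Leave any yellow look-alike of the jar alone.

How it is judged:
By the outcome, as a careful person would: the job done as asked, in the order asked, and still so for the second after the job is handed in, with the robot touching nothing.
It also fails if it takes over 61 s, if anything falls off the work surface, if the arm or the gripper's body presses on something with over 40 N, if the wrist force passes 120 N, or if a joint passes its speed limit or range.

## Working session

There is one attempt and no reset: what is moved stays moved. The work goes in short steps, Python scripts to look and compute and a tool call to move; the robot and the scene stay as the last step left them, time stands still between calls to the robot, and variables do not carry over. Pictures are saved under pics/ and viewed, and the job is handed in when it is done.

Besides the shell and the picture viewer there is one more tool, called as a command line: name --argument value ..., lists and objects as JSON in quotes. servo_tool: Moves the arm, as the interface text tells. Its arguments: {"type":"object","properties":{"commands":{"type":"array"}},"required":["commands"]}

```bash
mkdir -p pics; python3 - <<'E'
from plant import arm, optics
import cv2,pickle
s=arm.sense(); print({k:s[k] for k in ['time_s','q','eef_pos','tool_rot','ft_force','finger_gap']})
for n in ['scene','top','wrist']:
    c=optics.camera(n); pickle.dump(c,open(f'{n}0.pkl','wb'))
    cv2.imwrite(f'pics/{n}0.png',cv2.resize(c['color'][:,:,::-1],(800,600),interpolation=cv2.INTER_CUBIC))
    print(n,c['K'].tolist(),c['world_from_camera'].round(4).tolist(), [k for k in c])
E
```

```text
{'time_s': 0.0, 'q': array([-1.36641056e+00,  1.31161239e-01,  1.48929812e+00, -8.27380053e-06,
        1.52302822e+00, -8.53975422e-02]), 'eef_pos': array([ 0.1713509 , -0.57441904,  0.23023406]), 'tool_rot': array([[-9.58305730e-01, -3.92698039e-04,  2.85744594e-01],
       [-2.85744822e-01,  1.85381026e-03, -9.58303950e-01],
       [-1.53392178e-04, -9.99998205e-01, -1.88872843e-03]]), 'ft_force': array([ 0.16497611, -0.06993313, -0.32603483]), 'finger_gap': 0.9969841087377264}
scene [[382.0373731746217, 0.0, 259.1695172934986], [0.0, 382.0373731746217, 196.68527396168912], [0.0, 0.0, 1.0]] [[-0.7113, 0.3229, -0.6244, -0.0243], [-0.7027, -0.3498, 0.6196, 0.8486], [-0.0184, 0.8794, 0.4757, 0.4946], [0.0, 0.0, 0.0, 1.0]] ['color', 'depth', 'K', 'world_from_camera']
top [[434.71804290438257, 0.0, 253.0078995941175], [0.0, 434.71804290438257, 188.33494441804297], [0.0, 0.0, 1.0]] [[0.0005, 0.9957, -0.0923, 0.4649], [-0.9997, 0.0028, 0.0248, 0.285], [0.0249, 0.0923, 0.9954, 1.2916], [0.0, 0.0, 0.0, 1.0]] ['color', 'depth', 'K', 'world_from_camera']
wrist [[311.99419115071953, 0.0, 259.44117306213974], [0.0, 311.99419115071953, 193.11967670558911], [0.0, 0.0, 1.0]] [[0.2857, 0.9252, 0.2497, 0.2327], [-0.9583, 0.2765, 0.072, -0.5561], [-0.0025, -0.2599, 0.9656, 0.3712], [0.0, 0.0, 0.0, 1.0]] ['color', 'depth', 'K', 'world_from_camera']
```

View pics/scene0.png

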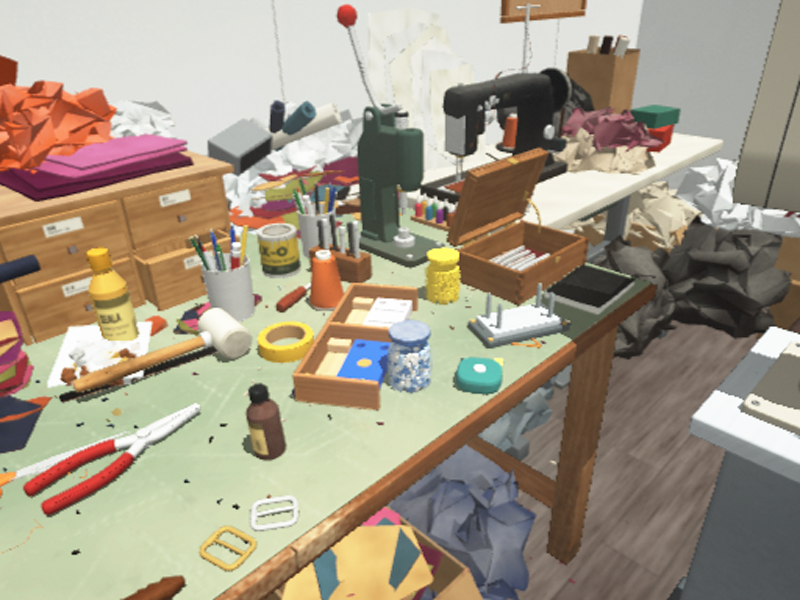

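View pics/top0.png

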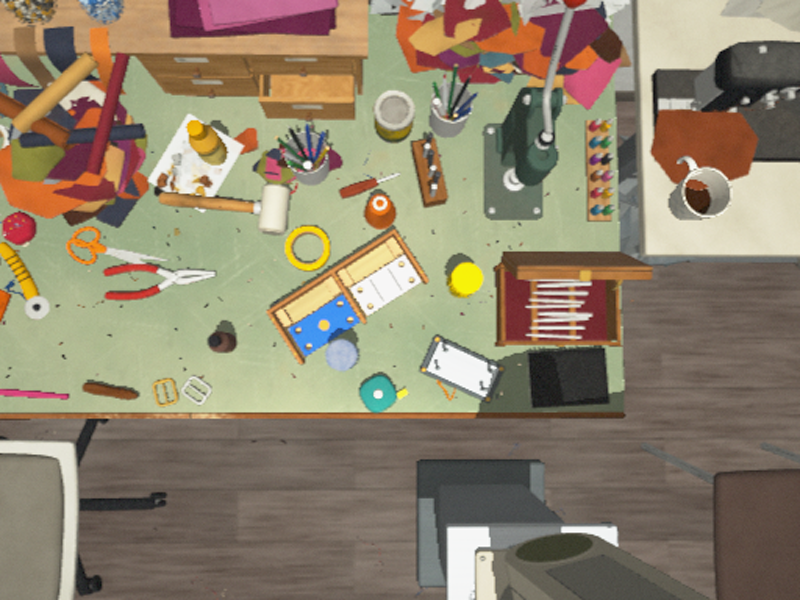

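View pics/wrist0.png

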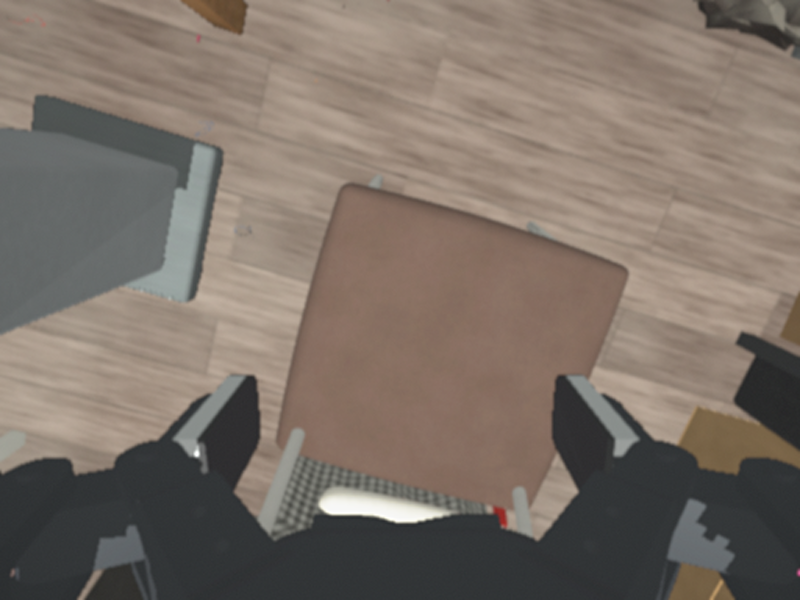

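The scene and top views agree. In the top picture the blue plate with its brass disc is at (323,325), in the left bay. The white plate with lines is at (380,285), in the right bay. The jar with the blue lid is at (343,353), in front of the left bay, and the bottle is at (222,342). The press base with posts is at (462,368). The yellow look-alike is at (466,279). Next I'll measure positions and enlarge this area.

```bash
cat > h.py <<'E'
import numpy as np,cv2,pickle
def ray(c,u,v):
    K=c['K'];T=c['world_from_camera']
    d=np.array([(u-K[0,2])/K[0,0],-(v-K[1,2])/K[1,1],-1.0])
    return T[:3,3],T[:3,:3]@d
def onz(c,u,v,z):
    o,d=ray(c,u,v);return o+d*(z-o[2])/d[2]
def pt(c,u,v):
    o,d=ray(c,u,v);return o+d*c['depth'][int(round(v)),int(round(u))]
def proj(c,p):
    T=c['world_from_camera'];q=T[:3,:3].T@(np.asarray(p,float)-T[:3,3]);K=c['K']
    return K[0,0]*q[0]/-q[2]+K[0,2],K[1,1]*-q[1]/-q[2]+K[1,2]
def cloud(c):
    K=c['K'];T=c['world_from_camera'];h,w=c['depth'].shape
    u,v=np.meshgrid(np.arange(w),np.arange(h));d=c['depth']
    P=np.stack([(u-K[0,2])/K[0,0]*d,-(v-K[1,2])/K[1,1]*d,-d],-1)
    return P@T[:3,:3].T+T[:3,3]
E
python3 - <<'E'
from h import *
c=pickle.load(open('top0.pkl','rb'))
crop=c['color'][140:265,165:330][:,:,::-1]
cv2.imwrite('pics/crop0.png',cv2.resize(crop,None,fx=4.8,fy=4.8,interpolation=cv2.INTER_CUBIC))
hsv=cv2.cvtColor(c['color'],cv2.COLOR_RGB2HSV);P=cloud(c)
# table check
print('table z',[pt(c,u,v).round(3).tolist() for u,v in [(150,150),(200,240),(280,200),(310,210)]])
X,Y,Z=P[...,0],P[...,1],P[...,2]
def comps(m,name,z,amin=15):
    n,l,s,ce=cv2.connectedComponentsWithStats(m.astype(np.uint8))
    for i in range(1,n):
        if s[i,4]>=amin:
            u,v=ce[i]; print(name,'px',(round(u,1),round(v,1)),'A',s[i,4],'zmed',np.median(Z[l==i]).round(3),'onz',onz(c,u,v,z).round(4), 'bbox',s[i,:4])
roi=np.zeros(Z.shape,bool);roi[120:265,120:330]=1
comps(roi&(Z>0.076)&(Z<0.11),'tall',0.09)
comps(roi&(hsv[...,0]>105)&(hsv[...,0]<118)&(hsv[...,1]>170)&(hsv[...,2]>120),'blue',0.023)
comps(roi&(hsv[...,1]<30)&(hsv[...,2]>190),'white',0.022,40)
comps(roi&(abs(Z-0.023)<0.006),'z23',0.023,60)
comps(roi&(Z>0.036)&(Z<0.055),'z45',0.045,20)
E
```

```text
table z [[0.699, 0.561, 0.0], [0.431, 0.409, -0.001], [0.55, 0.173, 0.002], [0.52, 0.083, 0.002]]
tall px (np.float64(243.1), np.float64(131.1)) A 171 zmed 0.089 onz [0.7377 0.2829 0.09  ] bbox [236 124  15  15]
tall px (np.float64(324.1), np.float64(163.8)) A 31 zmed 0.092 onz [0.6459 0.0559 0.09  ] bbox [322 161   8  10]
tall px (np.float64(299.0), np.float64(177.7)) A 316 zmed 0.085 onz [0.6066 0.1269 0.09  ] bbox [289 168  21  20]
tall px (np.float64(137.0), np.float64(218.1)) A 57 zmed 0.091 onz [0.4936 0.5732 0.09  ] bbox [133 215   9   7]
tall px (np.float64(218.5), np.float64(226.9)) A 327 zmed 0.084 onz [0.4697 0.3499 0.09  ] bbox [209 217  20  21]
blue px (np.float64(207.1), np.float64(207.6)) A 566 zmed 0.022 onz [0.5257 0.3873 0.023 ] bbox [186 190  43  37]
white px (np.float64(134.8), np.float64(122.2)) A 43 zmed 0.018 onz [0.7781 0.603  0.022 ] bbox [131 120   9   6]
white px (np.float64(174.1), np.float64(132.8)) A 254 zmed 0.05 onz [0.7468 0.4868 0.022 ] bbox [168 120  13  26]
white px (np.float64(246.5), np.float64(182.2)) A 804 zmed 0.022 onz [0.6006 0.2727 0.022 ] 
[... 1576 characters left out ...]
 ] bbox [231 240  24  24]
z45 px (np.float64(174.8), np.float64(134.0)) A 469 zmed 0.047 onz [0.7381 0.4812 0.045 ] bbox [163 120  22  30]
z45 px (np.float64(278.1), np.float64(124.6)) A 128 zmed 0.049 onz [0.768  0.1807 0.045 ] bbox [270 120  17  11]
z45 px (np.float64(243.8), np.float64(139.4)) A 53 zmed 0.045 onz [0.7234 0.281  0.045 ] bbox [234 131  19  13]
z45 px (np.float64(217.8), np.float64(182.8)) A 616 zmed 0.043 onz [0.5962 0.3553 0.045 ] bbox [171 147 104  86]
z45 px (np.float64(319.9), np.float64(207.2)) A 36 zmed 0.046 onz [0.5265 0.0613 0.045 ] bbox [319 192   3  30]
z45 px (np.float64(146.3), np.float64(219.3)) A 25 zmed 0.044 onz [0.4911 0.5576 0.045 ] bbox [142 213   7  13]
```

View pics/crop0.png

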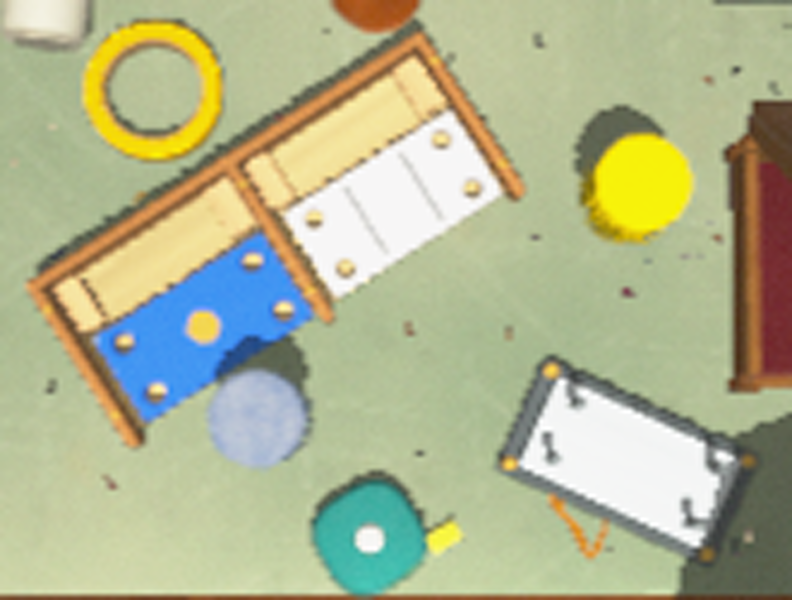

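```bash
python3 - <<'E'
from h import *
c=pickle.load(open('top0.pkl','rb'))
hsv=cv2.cvtColor(c['color'],cv2.COLOR_RGB2HSV);P=cloud(c);Z=P[...,2]
def rect(seed,m,z,name):
    n,l=cv2.connectedComponents(m.astype(np.uint8)); k=l[seed[1],seed[0]]
    assert k
    mm=(l==k).astype(np.uint8)
    cs,_=cv2.findContours(mm,cv2.RETR_EXTERNAL,cv2.CHAIN_APPROX_NONE)
    ct=max(cs,key=cv2.contourArea)[:,0]
    W=np.array([onz(c,u,v,z)[:2] for u,v in ct]).astype(np.float32)
    (cx,cy),(w,h),a=cv2.minAreaRect(W)
    print(name,'c',round(cx,4),round(cy,4),'size',round(w,4),round(h,4),'ang',round(a,2))
m=abs(Z-0.023)<0.007
rect((247,182),m,.023,'spacer'); rect((207,203),m,.023,'blue'); rect((296,236),m&(hsv[...,1]<60)&(hsv[...,2]>150),.022,'alu')
rect((296,236),m,.022,'press z')
m2=(Z>0.036)&(Z<0.055)
n,l,s,ce=cv2.connectedComponentsWithStats(m2.astype(np.uint8))
for i in range(1,n):
    if s[i,4]>500 and abs(ce[i][0]-218)<3:
        v,u=np.where(l==i); W=np.array([onz(c,a,b,.045)[:2] for a,b in zip(u,v)],np.float32)
        r=cv2.minAreaRect(W); print('rack',r, cv2.boxPoints(r).round(4).tolist())
# jar circle
n,l,s,ce=cv2.connectedComponentsWithStats(((Z>0.07)&(Z<.1)).astype(np.uint8))
k=l[227,218];v,u=np.where(l==k);W=np.array([onz(c,a,b,.086)[:2] for a,b in zip(u,v)],np.float32);print('jar',cv2.minEnclosingCircle(W),W.mean(0))
# holes, posts: enlarged crops
for nm,(x0,y0,x1,y1) in {'press':(268,212,324,262),'rack':(168,140,278,236)}.items():
    f=760/(x1-x0) if nm=='press' else 6
    im=cv2.resize(c['color'][y0:y1,x0:x1,::-1],None,fx=f if nm!='press' else 11,fy=f if nm!='press' else 11,interpolation=cv2.INTER_NEAREST)
    cv2.imwrite(f'pics/c_{nm}.png',im)
E
```

```text
spacer c 0.6022 0.2695 size 0.061 0.1241 ang 33.14
blue c 0.5251 0.3862 size 0.0604 0.1196 ang 32.68
alu c 0.4446 0.1293 size 0.1176 0.0599 ang 65.64
press z c 0.4429 0.1278 size 0.122 0.0694 ang 65.18
rack ((0.5781750679016113, 0.34114986658096313), (0.11731250584125519, 0.2829647660255432), 33.22170639038086) [[0.45159998536109924, 0.42739999294281006], [0.6065999865531921, 0.1906999945640564], [0.704800009727478, 0.2549000084400177], [0.5497000217437744, 0.49160000681877136]]
jar ((0.46970853209495544, 0.35022562742233276), 0.02814982645213604) [0.469698   0.35008696]
```

View pics/c_press.png

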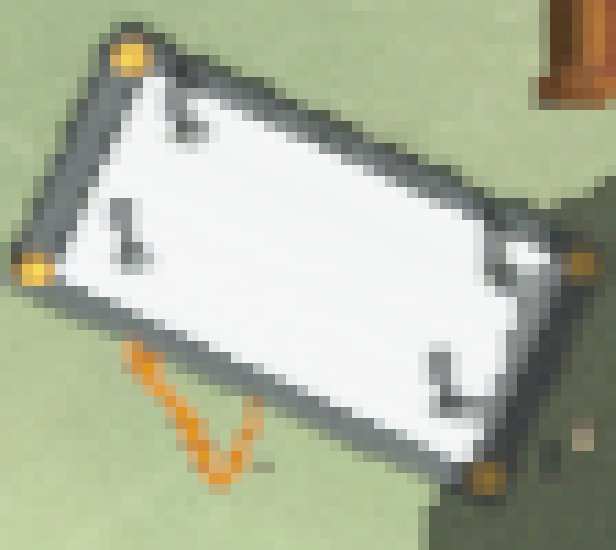

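View pics/c_rack.png

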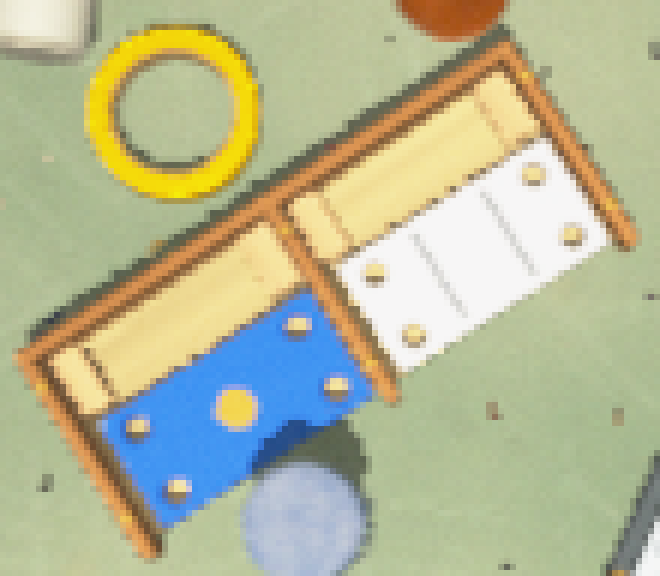

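The top view is confirmed by sizes: the spacer measures 61x124 mm against 60x120, blue 60x120, the rack 283 mm wide and the lid radius 28 mm. The jar with the blue lid, at crop (305,520) in front of the blue plate's bay, is the one to move. The yellow one at (466,279) is the look-alike. I'll go above the press first, take a wrist view, then continue to the jar.

```bash
cat >> h.py <<'E'
def plan(s,pos,th):
    R=np.array(s['tool_rot']);p=np.array(s['eef_pos'])
    d=R.T@(np.array(pos)-p)*1000
    t=np.radians(th);c,n=np.cos(t),np.sin(t)
    G=np.array([[n,0,c],[-c,0,n],[0,-1,0]])
    rv=cv2.Rodrigues(R.T@G)[0].ravel()
    print('t',round(s['time_s'],2),'pos',p.round(4),'th',np.degrees(np.arctan2(R[1,2],R[0,2])).round(2),'F',np.round(s['ft_force'],1),'gap',round(s['finger_gap'],3))
    print('shift tool mm',d.round(1),'len',np.linalg.norm(d).round(1),'turn',rv.round(4),'rows>=',np.ceil(np.linalg.norm(d)/62.5),np.ceil(np.linalg.norm(rv)/.187))
E
python3 - <<'E'
from h import *
from plant import arm
c=pickle.load(open('top0.pkl','rb'))
for u,v in [(132,58),(36,270),(580,262),(488,478)]: print(onz(c,268+u/11-.5,212+v/11-.5,.013).round(4))
print('mid',onz(c,268+309/11-.5,212+267/11-.5,.013).round(4))
s=arm.sense();plan(s,[.43,.10,.25],-24.4)
E
```

```text
[0.4997 0.1752 0.013 ]
[0.4433 0.2011 0.013 ]
[0.4455 0.0557 0.013 ]
[0.3884 0.081  0.013 ]
mid [0.4441 0.1282 0.013 ]
t 0.15 pos [ 0.1714 -0.5746  0.2305] th -73.4 F [-0.7  0.  -0.1] gap 0.994
shift tool mm [-440.6  -18.7 -572.6] len 722.7 turn [ 1.300e-03 -8.552e-01 -7.000e-04] rows>= 12.0 5.0
```

servo_tool --commands '[-36.7, -1.5, -47.7, 0, 0, 0, 1, -36.7, -1.5, -47.7, 0, 0, 0, 1, -36.7, -1.5, -47.7, 0, 0, 0, 1, -36.7, -1.5, -47.7, 0, 0, 0, 1, -36.7, -1.5, -47.7, 0, 0, 0, 1, -36.7, -1.5, -47.7, 0, 0, 0, 1, -36.7, -1.5, -47.7, 0, 0, 0, 1, -36.7, -1.5, -47.7, 0, 0, 0, 1, -36.7, -1.5, -47.7, 0, 0, 0, 1, -36.7, -1.5, -47.7, 0, 0, 0, 1, -36.7, -1.5, -47.7, 0, 0, 0, 1, -36.7, -1.5, -47.7, 0, 0, 0, 1, 0, 0, 0, 0, -0.171, 0, 1, 0, 0, 0, 0, -0.171, 0, 1, 0, 0, 0, 0, -0.171, 0, 1, 0, 0, 0, 0, -0.171, 0, 1, 0, 0, 0, 0, -0.171, 0, 1, 0, 0, 0, 0, 0, 0, 1]'

```text
time_s: 2.4
eef_pos: [0.4298, 0.0994, 0.249]
tool_rot: [[-0.414, -0.0, 0.91], [-0.91, -0.0, -0.414], [0.0, -1.0, -0.0]]
ft_force: [0.1, 0.3, -0.0]
finger_gap: 1.002
```

```bash
python3 - <<'E'
from h import *
from plant import arm,optics
c=optics.camera('wrist');pickle.dump(c,open('w1.pkl','wb'))
cv2.imwrite('pics/w1.png',cv2.resize(c['color'][:,:,::-1],(800,600),interpolation=cv2.INTER_CUBIC))
print(c['world_from_camera'].round(3))
plan(arm.sense(),[.4697,.3501,.20],123.2)
E
```

```text
[[ 0.91   0.4    0.108  0.455]
 [-0.414  0.879  0.236  0.159]
 [-0.001 -0.26   0.966  0.39 ]
 [ 0.     0.     0.     1.   ]]
t 2.45 pos [0.4298 0.0994 0.2491] th -24.63 F [ 0.6 -0.4  0.3] gap 0.999
shift tool mm [-244.5   49.1  -68.2] len 258.6 turn [ 3.0000e-04 -2.5801e+00 -4.0000e-04] rows>= 5.0 14.0
```

View pics/w1.png

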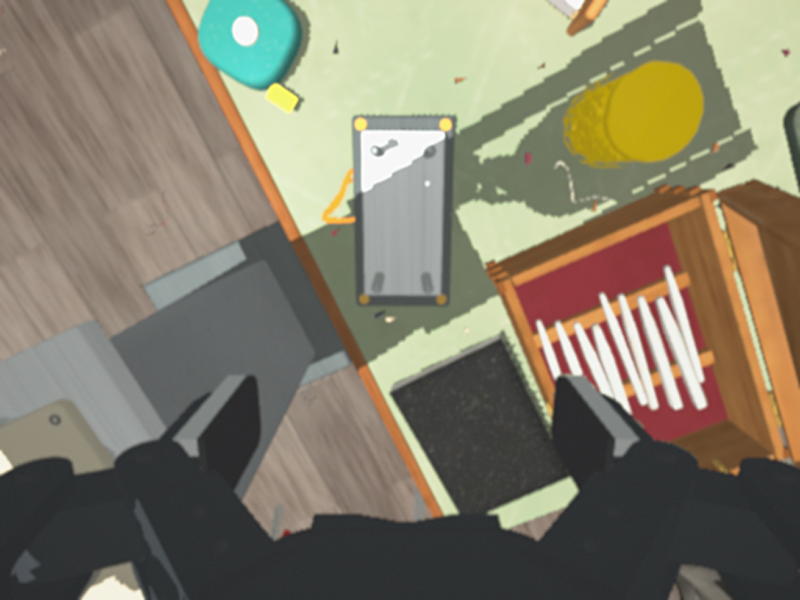

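The wrist view shows the press at (405,212), with its nuts at (361,125), (446,125), (364,299) and (442,299). Its sides run nearly along the tool axes. I'll measure it from this view while I move to the jar.

```bash
cat > press.py <<'E'
from h import *
def press(c,show=None):
    hsv=cv2.cvtColor(c['color'],cv2.COLOR_RGB2HSV);P=cloud(c);Z=P[...,2]
    near=(np.hypot(P[...,0]-.444,P[...,1]-.128)<.1)
    m=near&(hsv[...,0]>14)&(hsv[...,0]<30)&(hsv[...,1]>110)&(Z>0.005)&(Z<.03)
    n,l,s,ce=cv2.connectedComponentsWithStats(m.astype(np.uint8))
    for i in range(1,n):
        if s[i,4]>5: print('nut',ce[i].round(1),s[i,4],np.median(Z[l==i]).round(4),onz(c,*ce[i],np.median(Z[l==i])).round(4))
    m=near&(abs(Z-.022)<.004)
    cs,_=cv2.findContours(m.astype(np.uint8),cv2.RETR_EXTERNAL,cv2.CHAIN_APPROX_NONE)
    ct=max(cs,key=cv2.contourArea)[:,0]
    W=np.array([onz(c,u,v,.022)[:2] for u,v in ct]).astype(np.float32)
    print('alu',np.round(cv2.minAreaRect(W)[0],4),cv2.minAreaRect(W))
    m=near&(Z>.058)&(Z<.075)
    n,l,s,ce=cv2.connectedComponentsWithStats(m.astype(np.uint8))
    for i in range(1,n): print('tip',ce[i].round(1),s[i,4],onz(c,*ce[i],.064).round(4),Z[l==i].max().round(4))
E
python3 -c "
from press import *
press(pickle.load(open('w1.pkl','rb')));print('top');press(pickle.load(open('top0.pkl','rb')))"
```

```text
nut [230.5  79. ] 47 0.0123 [0.4388 0.2032 0.0123]
nut [284.9  79.4] 48 0.0124 [0.4951 0.1771 0.0124]
nut [339.5 161.6] 12 0.0166 [0.5177 0.0637 0.0166]
nut [324.2 169.1] 11 0.0216 [0.4969 0.0641 0.0216]
nut [232.5 191.2] 26 0.0125 [0.3833 0.0831 0.0125]
nut [282.2 191.5] 27 0.0123 [0.4398 0.0569 0.0123]
alu [0.4394 0.1305] ((0.43936970829963684, 0.13045255839824677), (0.11985525488853455, 0.05949482321739197), 65.36224365234375)
tip [239.4  96. ] 43 [0.4422 0.1791 0.064 ] 0.0655
tip [275.1  96.2] 46 [0.4745 0.1641 0.064 ] 0.0651
tip [332.5 182.3] 339 [0.495  0.0579 0.064 ] 0.0629
tip [273.6 184.5] 33 [0.4366 0.0819 0.064 ] 0.0657
tip [240.3 184.4] 32 [0.4041 0.0967 0.064 ] 0.0647
top
nut [279.3 216.9] 9 0.0126 [0.4994 0.1757 0.0126]
nut [270.7 236. ] 7 0.013 [0.4435 0.2013 0.013 ]
nut [311.8 255.2] 6 0.013 [0.3878 0.0811 0.013 ]
alu [0.4441 0.1268] ((0.44411134719848633, 0.12681645154953003), (0.12133010476827621, 0.060783371329307556), 65.35372924804688)
tip [321.9 213.9] 19 [0.5066 0.0592 0.064 ] 0.0644
tip [324.3 219.8] 18 [0.49   0.0525 0.064 ] 0.0658
tip [286.  223.7] 7 [0.4788 0.1613 0.064 ] 0.0647
tip [280.5 235. ] 6 [0.4471 0.177  0.064 ] 0.0664
tip [315.3 237.2] 6 [0.4411 0.0787 0.064 ] 0.0675
tip [310.5 249. ] 6 [0.408  0.0928 0.064 ] 0.0681
```

servo_tool --commands '[-49, 0, -13.6, 0, 0, 0, 1, -49, 0, -13.6, 0, 0, 0, 1, -49, 0, -13.6, 0, 0, 0, 1, -49, 0, -13.6, 0, 0, 0, 1, -48.5, 0, -13.8, 0, 0, 0, 1, 0, 0, 0, 0, -0.185, 0, 1, 0, 0, 0, 0, -0.185, 0, 1, 0, 0, 0, 0, -0.185, 0, 1, 0, 0, 0, 0, -0.185, 0, 1, 0, 0, 0, 0, -0.185, 0, 1, 0, 0, 0, 0, -0.185, 0, 1, 0, 0, 0, 0, -0.185, 0, 1, 0, 0, 0, 0, -0.185, 0, 1, 0, 0, 0, 0, -0.185, 0, 1, 0, 0, 0, 0, -0.185, 0, 1, 0, 0, 0, 0, -0.185, 0, 1, 0, 0, 0, 0, -0.185, 0, 1, 0, 0, 0, 0, -0.185, 0, 1, 0, 0, 0, 0, -0.175, 0, 1]'

```text
time_s: 4.82
eef_pos: [0.4688, 0.3502, 0.2491]
tool_rot: [[0.834, -0.0, -0.552], [0.552, -0.0, 0.834], [-0.0, -1.0, 0.0]]
ft_force: [-0.2, 0.1, -0.4]
finger_gap: 1.002
```

servo_tool --commands '[0, 60, 0, 0, 0, 0, 1, 0, 60, 0, 0, 0, 0, 1, 0, 50, 0, 0, 0, 0, 1, 0, 30, 0, 0, 0, 0, 1, 0, 19, 0, 0, 0, 0, 1, 0, 0, 0, 0, 0, 0, 1]'

```text
time_s: 5.58
eef_pos: [0.468, 0.3497, 0.029]
tool_rot: [[0.836, -0.002, -0.549], [0.549, -0.001, 0.836], [-0.003, -1.0, 0.0]]
ft_force: [-0.8, 0.1, 0.7]
finger_gap: 1.0
```

servo_tool --commands '[0, 0, 0, 0, 0, 0, 0.4, 0, 0, 0, 0, 0, 0, 0.4, 0, 0, 0, 0, 0, 0, 0.4, 0, 0, 0, 0, 0, 0, 0.4, 0, 0, 0, 0, 0, 0, 0.4]'

```text
time_s: 6.2
eef_pos: [0.4706, 0.3514, 0.0328]
tool_rot: [[0.835, 0.004, -0.551], [0.551, 0.002, 0.835], [0.004, -1.0, -0.0]]
ft_force: [1.2, 0.7, 6.9]
finger_gap: 0.678
```

servo_tool --commands '[0, -20, 0, 0, 0, 0, 0.3, 0, -40, 0, 0, 0, 0, 0.3, 0, 0, 0, 0, 0, 0, 0.3, 0, 0, 0, 0, 0, 0, 0.3]'

```text
time_s: 6.7
eef_pos: [0.469, 0.3503, 0.0911]
tool_rot: [[0.835, 0.001, -0.551], [0.551, 0.0, 0.835], [0.001, -1.0, -0.0]]
ft_force: [-0.2, 0.6, -1.8]
finger_gap: 0.679
```

```bash
python3 - <<'E'
from h import *
from plant import arm,optics
plan(arm.sense(),[.42,.50,.093],123.2)
c=optics.camera('scene')
cv2.imwrite('pics/s2.png',cv2.resize(c['color'][150:290,160:340,::-1],None,fx=4,fy=4,interpolation=cv2.INTER_CUBIC))
E
```

```text
t 6.7 pos [0.469  0.3503 0.0911] th 123.41 F [-0.2  0.6 -1.8] gap 0.679
shift tool mm [ 41.5  -1.9 152. ] len 157.6 turn [0.0001 0.0037 0.0008] rows>= 3.0 1.0
```

View pics/s2.png

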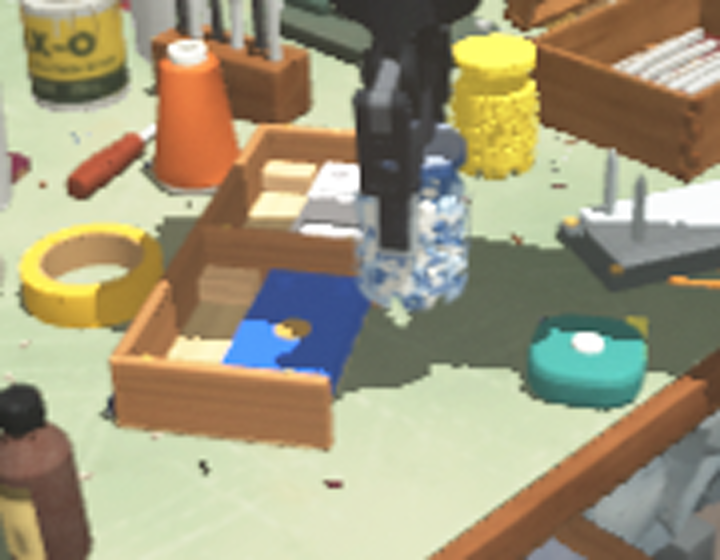

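servo_tool --commands '[5.5, 0, 20, 0, 0, 0, 0.3, 12, 0, 44, 0, 0, 0, 0.3, 12, 0, 44, 0, 0, 0, 0.3, 12, 0, 44, 0, 0, 0, 0.3, 0, 0, 0, 0, 0, 0, 0.3, 0, 20, 0, 0, 0, 0, 0.3, 0, 20, 0, 0, 0, 0, 0.3, 0, 10, 0, 0, 0, 0, 0.3, 0, 4, 0, 0, 0, 0, 0.3, 0, 0, 0, 0, 0, 0, 0.3]'

```text
time_s: 8.0
eef_pos: [0.4201, 0.4997, 0.0362]
tool_rot: [[0.835, -0.0, -0.55], [0.55, -0.0, 0.835], [-0.0, -1.0, -0.0]]
ft_force: [0.6, 0.4, -0.4]
finger_gap: 0.679
```

servo_tool --commands '[0, 2, 0, 0, 0, 0, 0.3, 0, 2, 0, 0, 0, 0, 0.3, 0, 0, 0, 0, 0, 0, 0.3]'

```text
time_s: 8.38
eef_pos: [0.4202, 0.5003, 0.0329]
tool_rot: [[0.835, 0.001, -0.551], [0.551, 0.001, 0.835], [0.001, -1.0, 0.0]]
ft_force: [0.0, -0.9, 0.3]
finger_gap: 0.676
```

servo_tool --commands '[0, 1.5, 0, 0, 0, 0, 0.3, 0, 0, 0, 0, 0, 0, 0.3]'

```text
time_s: 8.62
eef_pos: [0.4204, 0.5006, 0.0328]
tool_rot: [[0.835, 0.001, -0.551], [0.551, 0.001, 0.835], [0.002, -1.0, 0.0]]
ft_force: [-2.2, -2.8, 11.4]
finger_gap: 0.677
```

servo_tool --commands '[0, -1.5, 0, 0, 0, 0, 0.3, 0, 0, 0, 0, 0, 0, 1, 0, 0, 0, 0, 0, 0, 1, 0, 0, 0, 0, 0, 0, 1, 0, -20, 0, 0, 0, 0, 1, 0, -50, 0, 0, 0, 0, 1, 0, -60, 0, 0, 0, 0, 1, 0, -60, 0, 0, 0, 0, 1, 0, -26, 0, 0, 0, 0, 1, 0, 0, 0, 0, 0, 0, 1]'

```text
time_s: 9.88
eef_pos: [0.4211, 0.5013, 0.2539]
tool_rot: [[0.835, 0.006, -0.551], [0.551, 0.006, 0.835], [0.008, -1.0, 0.002]]
ft_force: [-0.3, -0.3, -0.3]
finger_gap: 1.0
```

```bash
python3 - <<'E'
from h import *
from plant import arm,optics
# hover so spacer appears where the press did: press offset in tool x was -32mm
t=np.radians(33.2);x=np.array([np.sin(t),-np.cos(t),0])
tgt=np.array([.600,.2705,.25])+x*.031
print(tgt);plan(arm.sense(),tgt,33.2)
c=optics.camera('scene')
cv2.imwrite('pics/s3.png',cv2.resize(c['color'][150:310,130:340,::-1],None,fx=3.6,fy=3.6,interpolation=cv2.INTER_CUBIC))
E
```

```text
[0.61697446 0.24456031 0.25      ]
t 9.88 pos [0.4211 0.5013 0.2539] th 123.42 F [-0.3 -0.3 -0.3] gap 1.0
shift tool mm [  22.     3.5 -322.2] len 323.0 turn [-0.0075  1.5746  0.0048] rows>= 6.0 9.0
```

View pics/s3.png

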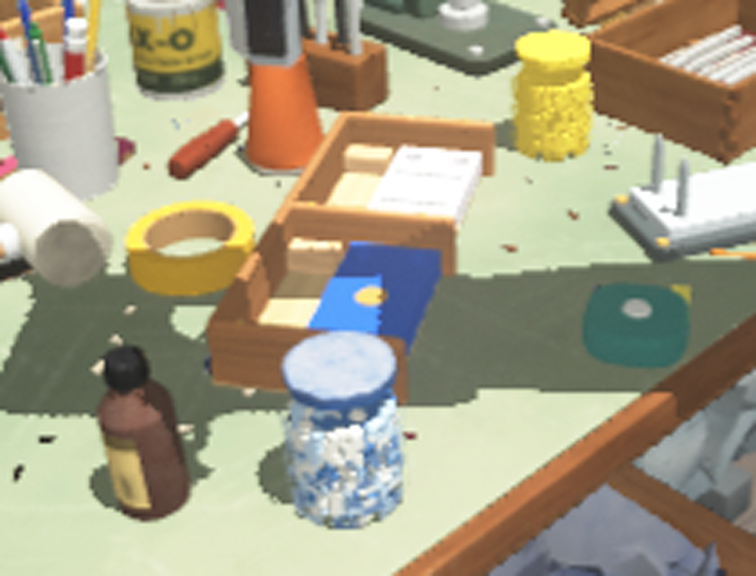

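The jar stands upright at (345,430), clear of the rack. Next I'll hover over the spacer.

servo_tool --commands '[3.7, 0.5, -53.7, 0, 0, 0, 1, 3.7, 0.5, -53.7, 0, 0, 0, 1, 3.7, 0.5, -53.7, 0, 0, 0, 1, 3.7, 0.5, -53.7, 0, 0, 0, 1, 3.7, 0.5, -53.7, 0, 0, 0, 1, 3.7, 0.5, -53.7, 0, 0, 0, 1, 0, 0, 0, 0, 0.175, 0, 1, 0, 0, 0, 0, 0.175, 0, 1, 0, 0, 0, 0, 0.175, 0, 1, 0, 0, 0, 0, 0.175, 0, 1, 0, 0, 0, 0, 0.175, 0, 1, 0, 0, 0, 0, 0.175, 0, 1, 0, 0, 0, 0, 0.175, 0, 1, 0, 0, 0, 0, 0.175, 0, 1, 0, 0, 0, 0, 0.175, 0, 1, 0, 0, 0, 0, 0, 0, 0.85]'

```text
time_s: 11.92
eef_pos: [0.6149, 0.2429, 0.2433]
tool_rot: [[0.548, -0.003, 0.836], [-0.836, -0.001, 0.548], [-0.001, -1.0, -0.003]]
ft_force: [-0.1, 0.2, 0.1]
finger_gap: 0.851
```

```bash
cat > plate.py <<'E'
from h import *
def plate(c,xy,s,kind,z=.023,show=None):
    hsv=cv2.cvtColor(c['color'],cv2.COLOR_RGB2HSV);P=cloud(c);Z=P[...,2]
    near=(np.hypot(P[...,0]-xy[0],P[...,1]-xy[1])<.075)
    m=near&(abs(Z-z)<.004)
    m=m&((hsv[...,1]<70) if kind=='w' else (hsv[...,0]>100)&(hsv[...,1]>120))
    m=cv2.morphologyEx(m.astype(np.uint8),cv2.MORPH_OPEN,np.ones((3,3)))
    cs,_=cv2.findContours(m,cv2.RETR_EXTERNAL,cv2.CHAIN_APPROX_NONE)
    ct=max(cs,key=cv2.contourArea)[:,0]
    W=np.array([onz(c,u,v,z)[:2] for u,v in ct]).astype(np.float32)
    r=cv2.minAreaRect(W);print('rect',np.round(r[0],4),np.round(r[1],4),round(r[2],2))
    M=np.zeros(Z.shape,np.uint8);cv2.drawContours(M,[ct.reshape(-1,1,2)],-1,1,-1)
    hol=((M>0)&(m==0)).astype(np.uint8)
    n,l,st,ce=cv2.connectedComponentsWithStats(hol);H=[]
    for i in range(1,n):
        if st[i,4]>25:
            w=onz(c,*ce[i],z);print('hole',ce[i].round(1),st[i,4],w.round(4));H.append(w[:2])
    return r,H
E
python3 - <<'E'
from plate import *
from plant import arm,optics
s=arm.sense();c=optics.camera('wrist');pickle.dump(c,open('w2.pkl','wb'))
cv2.imwrite('pics/w2.png',cv2.resize(c['color'][:,:,::-1],(800,600),interpolation=cv2.INTER_CUBIC))
plate(c,(.600,.2705),s,'w')
print('top');plate(pickle.load(open('top0.pkl','rb')),(.600,.2705),s,'w')
plan(s,[.600,.2705,.25],33.2)
E
```

```text
rect [0.5976 0.2746] [0.059  0.1195] 32.21
hole [248.1  94.9] 110 [0.5576 0.3036 0.023 ]
hole [280.2  95.5] 110 [0.5877 0.3226 0.023 ]
hole [247.5 175.8] 87 [0.6062 0.2265 0.023 ]
hole [277.7 176.3] 91 [0.6364 0.2455 0.023 ]
top
rect [0.6221 0.2521] [0.0565 0.0638] 50.89
t 11.93 pos [0.6149 0.2429 0.2433] th 33.23 F [-0.1  0.2  0.1] gap 0.851
shift tool mm [-31.2  -6.7   2.7] len 32.0 turn [ 0.0031  0.0005 -0.0009] rows>= 1.0 1.0
```

View pics/w2.png

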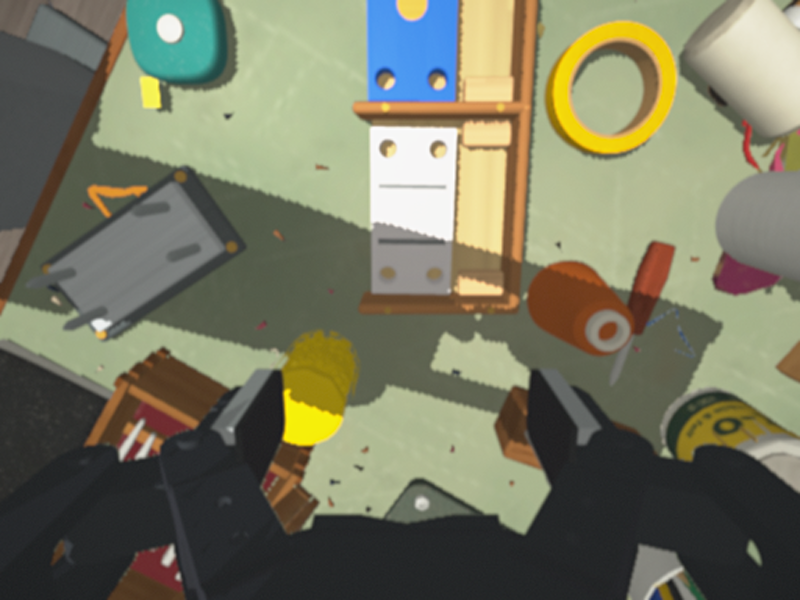

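Wrist holes give the spacer centre as (0.597, 0.2745) and its yaw as 32.2°, with a hole spacing of 91x36 mm against 92x36. The top camera shows the same (+4.5, -3.5) mm offset from the wrist at both press and plate. The wrist was turned 58° between those two views, so I put the bias in the top camera and use the wrist numbers.

```bash
python3 - <<'E'
from h import *
from plant import arm
plan(arm.sense(),[.597,.2746,.002],32.2)
E
```

```text
t 11.97 pos [0.615  0.243  0.2436] th 33.4 F [-0.4 -0.3  0.2] gap 0.851
shift tool mm [-36.1 241.6   3. ] len 244.3 turn [ 0.0026  0.0209 -0.0008] rows>= 4.0 1.0
```

servo_tool --commands '[-36, 0, 3, 0.0025, 0.0195, -0.001, 0.85, 0, 40, 0, 0, 0, 0, 0.85, 0, 60, 0, 0, 0, 0, 0.85, 0, 60, 0, 0, 0, 0, 0.85, 0, 30, 0, 0, 0, 0, 0.85, 0, 0, 0, 0, 0, 0, 0.85, 0, 0, 0, 0, 0, 0, 0.85]'

```text
time_s: 12.85
eef_pos: [0.6, 0.2755, 0.057]
tool_rot: [[0.532, 0.004, 0.847], [-0.847, 0.001, 0.532], [0.001, -1.0, 0.004]]
ft_force: [0.8, -0.2, 0.5]
finger_gap: 0.845
```

```bash
python3 - <<'E'
from h import *
from plant import arm,optics
plan(arm.sense(),[.597,.2746,.002],32.2)
c=optics.camera('wrist')
cv2.imwrite('pics/w3.png',cv2.resize(c['color'][:,:,::-1],(800,600),interpolation=cv2.INTER_CUBIC))
E
```

```text
t 12.85 pos [0.6    0.2755 0.057 ] th 32.15 F [ 0.8 -0.2  0.5] gap 0.845
shift tool mm [-1.  55.  -3.3] len 55.1 turn [-0.0044 -0.0008  0.0014] rows>= 1.0 1.0
```

View pics/w3.png

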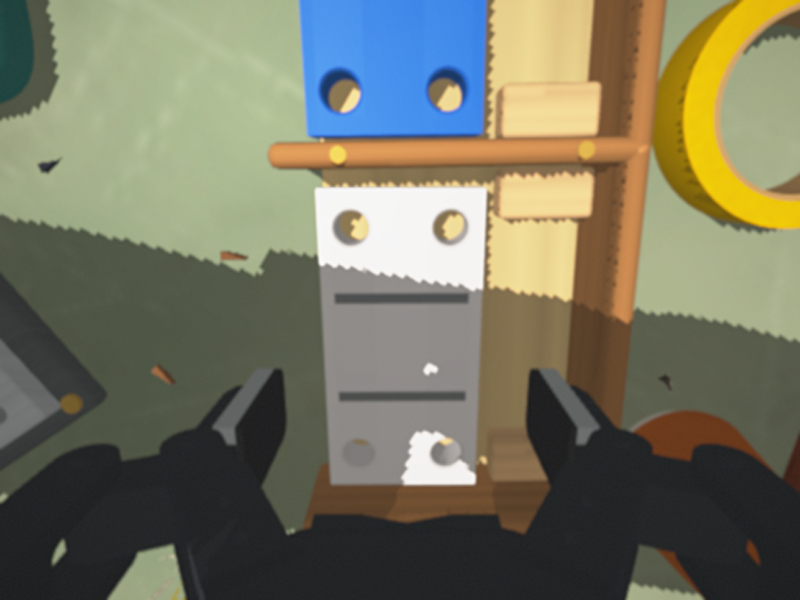

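servo_tool --commands '[-1, 30, -2, -0.0025, -0.001, 0.001, 0.85, 0, 15, 0, 0, 0, 0, 0.85, 0, 9, 0, 0, 0, 0, 0.85, 0, 0, 0, 0, 0, 0, 0.85, 0, 0, 0, 0, 0, 0, 0.85]'

```text
time_s: 13.52
eef_pos: [0.5977, 0.2752, 0.0023]
tool_rot: [[0.532, 0.001, 0.847], [-0.847, 0.001, 0.532], [0.0, -1.0, 0.001]]
ft_force: [-0.3, 0.4, 0.7]
finger_gap: 0.845
```

```bash
python3 - <<'E'
from plate import *
from plant import arm,optics
s=arm.sense();plan(s,[.597,.2746,.002],32.2)
c=optics.camera('wrist');pickle.dump(c,open('w4.pkl','wb'))
cv2.imwrite('pics/w4.png',cv2.resize(c['color'][:,:,::-1],(800,600),interpolation=cv2.INTER_CUBIC))
plate(c,(.597,.2746),s,'w')
E
```

```text
t 13.53 pos [0.5977 0.2752 0.0023] th 32.12 F [-0.3  0.4  0.7] gap 0.845
shift tool mm [ 0.1  0.3 -0.9] len 1.0 turn [-0.0014 -0.0014  0.0003] rows>= 1.0 1.0
rect [0.5899 0.2856] [0.0592 0.0936] 32.34
hole [215.2 163.4] 797 [0.5573 0.3043 0.023 ]
hole [305.3 163.2] 797 [0.587 0.323 0.023]
```

View pics/w4.png

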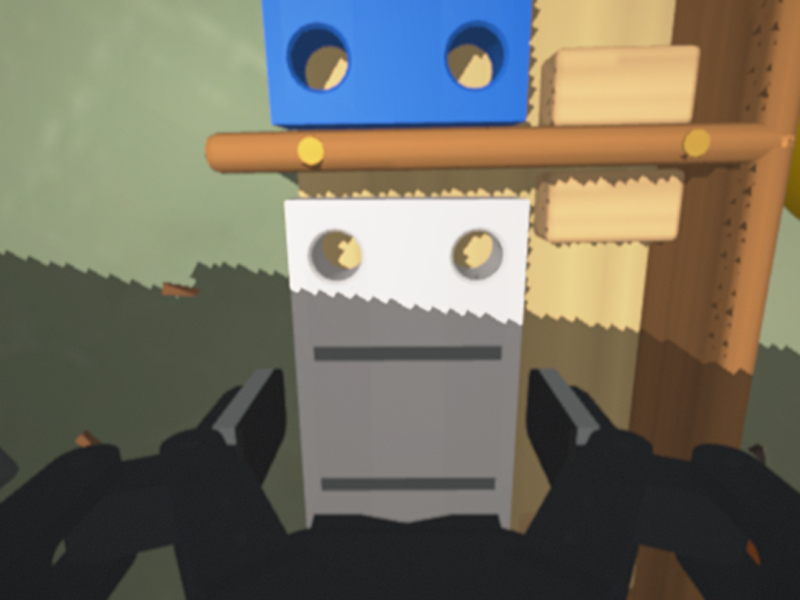

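servo_tool --commands '[0, 0, 0, 0, 0, 0, 0.3, 0, 0, 0, 0, 0, 0, 0.3, 0, 0, 0, 0, 0, 0, 0.3, 0, 0, 0, 0, 0, 0, 0.3]'

```text
time_s: 14.08
eef_pos: [0.5979, 0.2753, 0.0026]
tool_rot: [[0.532, 0.002, 0.847], [-0.847, 0.001, 0.532], [0.0, -1.0, 0.002]]
ft_force: [-0.7, -0.7, 5.9]
finger_gap: 0.686
```

```bash
python3 - <<'E'
from plate import *
from plant import arm,optics
s=arm.sense();plan(s,[.597,.2746,.002],32.2)
c=optics.camera('wrist');pickle.dump(c,open('w5.pkl','wb'))
r,H=plate(c,(.597,.2746),s,'w')
R=s['tool_rot'];p=s['eef_pos']
for h in H: print((R.T@(np.r_[h,.023]-p)*1000).round(1))
E
```

```text
t 14.07 pos [0.5979 0.2753 0.0026] th 32.12 F [-0.7 -0.7  5.9] gap 0.686
shift tool mm [ 0.1  0.6 -1.1] len 1.2 turn [-0.002  -0.0015  0.0004] rows>= 1.0 1.0
rect [0.5896 0.2853] [0.0722 0.0936] 32.01
hole [303.9 163. ] 799 [0.5867 0.3229 0.023 ]
hole [214.3 163.3] 793 [0.5572 0.3042 0.023 ]
[-46.2 -20.4  15.9]
[-46.1 -20.5 -19. ]
```

servo_tool --commands '[0, -10, 0, 0, 0, 0, 0.3, 0, -30, 0, 0, 0, 0, 0.3, 0, -40, 0, 0, 0, 0, 0.3, 0, -40, 0, 0, 0, 0, 0.3, 0, 0, 0, 0, 0, 0, 0.3, 0, 0, 0, 0, 0, 0, 0.3]'

```text
time_s: 14.88
eef_pos: [0.5963, 0.2747, 0.1204]
tool_rot: [[0.532, -0.001, 0.847], [-0.847, -0.0, 0.532], [-0.0, -1.0, -0.001]]
ft_force: [-1.1, -0.2, -2.4]
finger_gap: 0.687
```

```bash
python3 - <<'E'
from plate import *
from plant import arm,optics
s=arm.sense();plan(s,[.4405,.130,.12],-24.75)
c=optics.camera('wrist')
cv2.imwrite('pics/w6.png',cv2.resize(c['color'][:,:,::-1],(800,600),interpolation=cv2.INTER_CUBIC))
E
```

```text
t 14.88 pos [0.5963 0.2747 0.1204] th 32.12 F [-1.1 -0.2 -2.4] gap 0.687
shift tool mm [  39.7    0.7 -208.9] len 212.6 turn [1.300e-03 9.925e-01 3.000e-04] rows>= 4.0 6.0
```

View pics/w6.png

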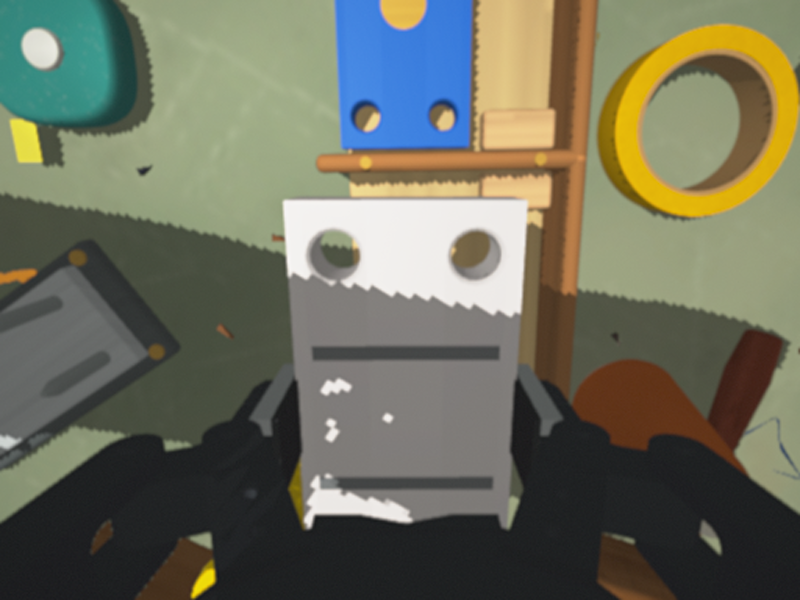

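The plate is held straight, with holes visible at (333,254) and (475,254). Now over to the press.

servo_tool --commands '[4, 0, -20, 0, 0, 0, 0.3, 8, 0, -42, 0, 0, 0, 0.3, 8, 0, -42, 0, 0, 0, 0.3, 8, 0, -42, 0, 0, 0, 0.3, 8, 0, -42, 0, 0, 0, 0.3, 3.7, 0, -20.9, 0, 0, 0, 0.3, 0, 0, 0, 0, 0.142, 0, 0.3, 0, 0, 0, 0, 0.142, 0, 0.3, 0, 0, 0, 0, 0.142, 0, 0.3, 0, 0, 0, 0, 0.142, 0, 0.3, 0, 0, 0, 0, 0.142, 0, 0.3, 0, 0, 0, 0, 0.142, 0, 0.3, 0, 0, 0, 0, 0.14, 0, 0.3, 0, 0, 0, 0, 0, 0, 0.3, 0, 0, 0, 0, 0, 0, 0.3]'

```text
time_s: 16.8
eef_pos: [0.4404, 0.1301, 0.1203]
tool_rot: [[-0.415, -0.002, 0.91], [-0.91, -0.0, -0.415], [0.001, -1.0, -0.002]]
ft_force: [0.1, 0.2, -0.8]
finger_gap: 0.687
```

```bash
python3 - <<'E'
from plate import *
from plant import arm,optics
s=arm.sense();plan(s,[.4405,.130,.12],-24.75)
c=optics.camera('wrist');pickle.dump(c,open('w7.pkl','wb'))
cv2.imwrite('pics/w7.png',cv2.resize(c['color'][:,:,::-1],(800,600),interpolation=cv2.INTER_CUBIC))
E
```

```text
t 16.8 pos [0.4404 0.1301 0.1203] th -24.55 F [ 0.1  0.2 -0.8] gap 0.687
shift tool mm [0.  0.3 0.1] len 0.3 turn [0.0015 0.0036 0.001 ] rows>= 1.0 1.0
```

View pics/w7.png

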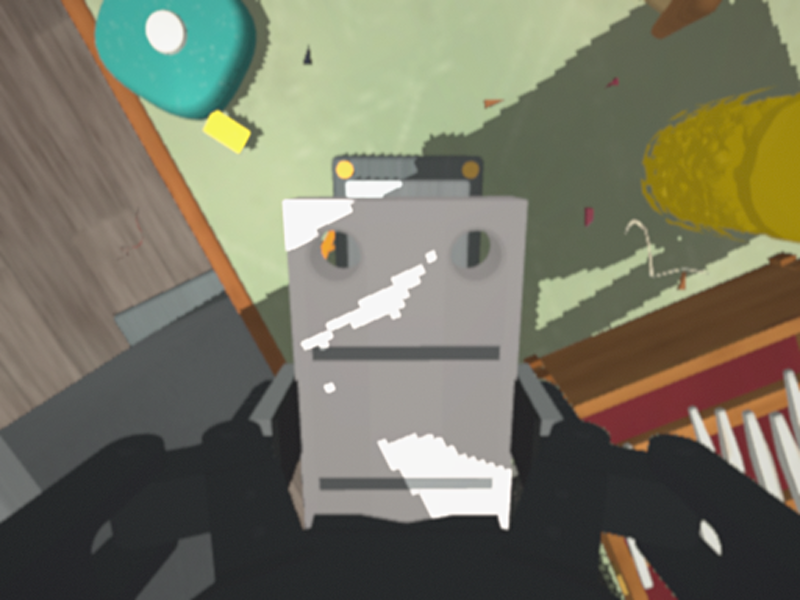

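```bash
python3 - <<'E'
from plate import *
from plant import arm
c=pickle.load(open('w7.pkl','rb'));s=arm.sense();R=s['tool_rot'];p=s['eef_pos']
hsv=cv2.cvtColor(c['color'],cv2.COLOR_RGB2HSV);P=cloud(c);Z=P[...,2]
m=(hsv[...,0]>14)&(hsv[...,0]<30)&(hsv[...,1]>110)&(Z>0.005)&(Z<.03)
n,l,st,ce=cv2.connectedComponentsWithStats(m.astype(np.uint8))
for i in range(1,n):
    if st[i,4]>30: print('nut',ce[i].round(1),st[i,4],(R.T@(onz(c,*ce[i],.0125)-p)*1000).round(1))
# plate top surface & its left/right edges at two rows
zt=np.median(Z[240:255,230:250]);print('plate top z',zt)
m=(abs(Z-zt)<.004)
for v in (130,135,170,200,220,240):
    u=np.where(m[v,170:345])[0]+170
    a=R.T@(onz(c,u.min()-.5,v,zt)-p)*1000;b=R.T@(onz(c,u.max()+.5,v,zt)-p)*1000
    print(v,u.min(),u.max(),a.round(1),b.round(1),'mid',((a+b)/2).round(2))
# dist front edge
for u in (200,250,320):
    v=np.where(m[100:300,u])[0].min()+100;print('front',v,(R.T@(onz(c,u,v-.5,zt)-p)*1000).round(1))
E
```

```text
nut [428.1 106.2] 1151 [-67.1 107.9 127.5]
nut [147.1  81. ] 61 [-85.2 108.1 -86.5]
nut [220.3 108.1] 98 [-65.6 108.1 -32. ]
nut [300.7 108.2] 89 [-65.5 108.   29.9]
nut [486.8 178.1] 82 [-10.8 107.9 183.1]
nut [455.4 190.9] 137 [1.000e-01 1.079e+02 1.593e+02]
nut [435.3 200.5] 31 [  8.3 107.9 144.1]
nut [422.1 202.6] 81 [ 10.1 107.9 133.4]
nut [401.5 212.9] 73 [ 19.2 108.  117.3]
nut [373.6 223. ] 40 [ 28.2 108.   94.8]
nut [489.2 251.7] 90 [ 54.5 107.9 197.6]
nut [453.8 268.8] 52 [ 71.  107.9 169.6]
nut [437.3 273.4] 44 [ 75.6 108.  155.7]
nut [411.4 281.6] 46 [ 83.7 108.  133.8]
plate top z 0.13903051362026936
130 182 337 [-57.1 -18.5 -31.7] [-57.1 -18.5  28.2] mid [-57.07 -18.49  -1.73]
135 182 336 [-55.2 -18.5 -31.8] [-55.2 -18.5  28. ] mid [-55.17 -18.49  -1.93]
170 184 334 [-41.4 -18.4 -31.9] [-41.5 -18.5  28.1] mid [-41.46 -18.48  -1.93]
200 186 332 [-29.  -18.4 -31.9] [-29.1 -18.5  28. ] mid [-29.04 -18.47  -1.92]
220 188 331 [-20.4 -18.4 -31.6] [-20.4 -18.5  28.2] mid [-20.39 -18.47  -1.72]
240 177 342 [-11.4 -18.4 -36.8] [-11.5 -18.5  33.3] mid [-11.43 -18.46  -1.72]
front 128 [-58.  -18.5 -24.6]
front 128 [-58.  -18.5  -5.4]
front 128 [-58.  -18.5  21.5]
```

servo_tool --commands '[0.4, 20, 0.4, 0, 0.0035, 0, 0.3, 0, 20, 0, 0, 0, 0, 0.3, 0, 10, 0, 0, 0, 0, 0.3, 0, 0, 0, 0, 0, 0, 0.3, 0, 0, 0, 0, 0, 0, 0.3]'

```text
time_s: 17.48
eef_pos: [0.4419, 0.1298, 0.0721]
tool_rot: [[-0.421, 0.001, 0.907], [-0.907, 0.0, -0.421], [-0.001, -1.0, 0.001]]
ft_force: [0.0, 1.2, -1.8]
finger_gap: 0.685
```

```bash
python3 - <<'E'
from plate import *
from plant import arm,optics
s=arm.sense();plan(s,[.4407,.1295,.07],-24.75)
c=optics.camera('wrist');pickle.dump(c,open('w8.pkl','wb'))
cv2.imwrite('pics/w8.png',cv2.resize(c['color'][100:260,150:370,::-1],None,fx=3.6,fy=3.6,interpolation=cv2.INTER_CUBIC))
E
```

```text
t 17.48 pos [0.4419 0.1298 0.0721] th -24.9 F [ 0.   1.2 -1.8] gap 0.685
shift tool mm [ 0.8  2.1 -0.9] len 2.4 turn [-0.0009 -0.0027 -0.0007] rows>= 1.0 1.0
```

View pics/w8.png

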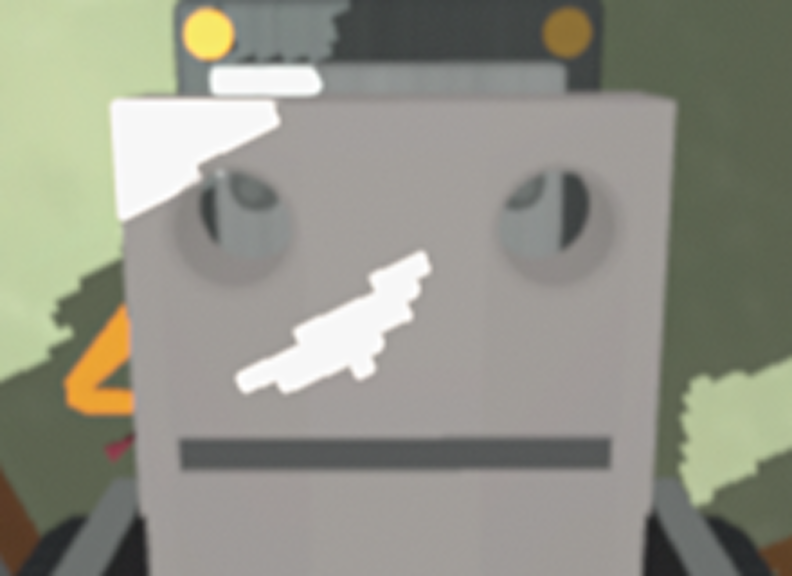

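servo_tool --commands '[0.5, 4, -0.6, 0, 0, 0, 0.3, 0, 5, 0, 0, 0, 0, 0.3, 0, 5, 0, 0, 0, 0, 0.3, 0, 0, 0, 0, 0, 0, 0.3]'

```text
time_s: 18.02
eef_pos: [0.44, 0.1294, 0.0565]
tool_rot: [[-0.421, -0.001, 0.907], [-0.907, -0.0, -0.421], [0.001, -1.0, -0.001]]
ft_force: [-1.0, 0.5, -1.8]
finger_gap: 0.687
```

```bash
python3 - <<'E'
from plate import *
from plant import arm,optics
s=arm.sense();plan(s,[.4407,.1295,.02],-24.75)
c=optics.camera('wrist');pickle.dump(c,open('w9.pkl','wb'))
cv2.imwrite('pics/w9.png',cv2.resize(c['color'][100:260,150:370,::-1],None,fx=3.6,fy=3.6,interpolation=cv2.INTER_CUBIC))
E
```

```text
t 18.02 pos [0.44   0.1294 0.0565] th -24.92 F [-1.   0.5 -1.8] gap 0.687
shift tool mm [-0.4 36.5  0.7] len 36.6 turn [ 0.0011 -0.003   0.0008] rows>= 1.0 1.0
```

View pics/w9.png

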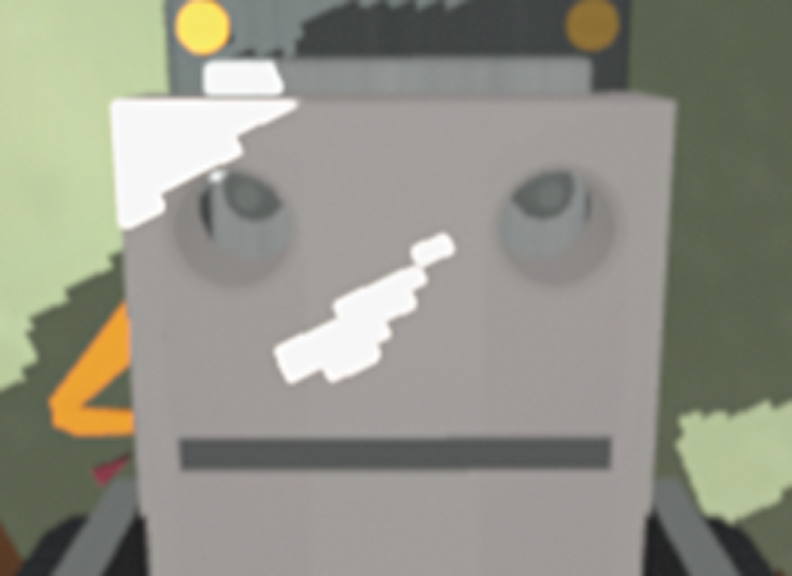

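```bash
python3 - <<'E'
from plate import *
from plant import arm
for f in ('w8','w9'):
    c=pickle.load(open(f+'.pkl','rb'));s=arm.sense();R=s['tool_rot'];p=np.array(s['eef_pos'])
    if f=='w8': p=np.array([.4419,.1298,.0721])
    P=cloud(c);q=(P-p)@R*1000
    zt=np.median(P[200:210,240:260,2]);print(f,'plate top z',zt.round(4))
    px={'w8':[(255,185),(525,185)],'w9':[(247,195),(545,195)]}[f]
    for u,v in px:
        U=150+u/3.6-.5;V=100+v/3.6-.5
        print('tip depth pt',(R.T@(pt(c,U,V)-p)*1000).round(1),pt(c,U,V)[2].round(4),'onz .066',(R.T@(onz(c,U,V,.066)-p)*1000).round(1))
    for u,v in [(233,227),(557,227)]:
        U=150+u/3.6-.5;V=100+v/3.6-.5
        print('hole',(R.T@(onz(c,U,V,zt)-p)*1000).round(1))
E
```

```text
w8 plate top z 0.0908
tip depth pt [-45.8   7.  -20.1] 0.0651 onz .066 [-45.9   6.1 -20. ]
tip depth pt [-45.7   8.   15.5] 0.0641 onz .066 [-46.    6.1  15.3]
hole [-44.5 -18.8 -19.5]
hole [-44.5 -18.8  16.1]
w9 plate top z 0.0752
tip depth pt [-46.2  -6.3 -19.6] 0.0632 onz .066 [-46.6  -9.1 -19.2]
tip depth pt [-46.3  -6.8  16. ] 0.0637 onz .066 [-46.6  -9.1  15.7]
hole [-44.4 -18.3 -19.7]
hole [-44.4 -18.4  15.9]
```

Through the holes the post tips lie at tool x -46.6, z -1.75 mm, and the hole centres at about -46.0, -1.9 mm, so the fit is within 0.6 mm. Lowering on.

servo_tool --commands '[-0.3, 6, 0.2, 0, -0.002, 0, 0.3, 0, 6, 0, 0, 0, 0, 0.3, 0, 6, 0, 0, 0, 0, 0.3, 0, 6, 0, 0, 0, 0, 0.3, 0, 5, 0, 0, 0, 0, 0.3, 0, 0, 0, 0, 0, 0, 0.3]'

```text
time_s: 18.82
eef_pos: [0.4404, 0.1296, 0.0277]
tool_rot: [[-0.42, -0.001, 0.908], [-0.908, -0.0, -0.42], [0.001, -1.0, -0.001]]
ft_force: [0.7, 0.7, -2.1]
finger_gap: 0.685
```

servo_tool --commands '[0, 3, 0, 0, 0, 0, 0.3, 0, 2, 0, 0, 0, 0, 0.3, 0, 0, 0, 0, 0, 0, 0.3]'

```text
time_s: 19.2
eef_pos: [0.4408, 0.1297, 0.0232]
tool_rot: [[-0.42, -0.0, 0.908], [-0.908, -0.0, -0.42], [0.0, -1.0, -0.0]]
ft_force: [0.5, 0.2, -2.5]
finger_gap: 0.686
```

servo_tool --commands '[0, 2, 0, 0, 0, 0, 0.3, 0, 0, 0, 0, 0, 0, 0.3]'

```text
time_s: 19.45
eef_pos: [0.4408, 0.1297, 0.0212]
tool_rot: [[-0.42, -0.0, 0.908], [-0.908, 0.0, -0.42], [0.0, -1.0, -0.0]]
ft_force: [-0.2, -0.1, -2.8]
finger_gap: 0.687
```

servo_tool --commands '[0, 1, 0, 0, 0, 0, 0.3, 0, 0, 0, 0, 0, 0, 0.3]'

```text
time_s: 19.7
eef_pos: [0.4408, 0.1297, 0.0202]
tool_rot: [[-0.42, -0.0, 0.908], [-0.908, 0.0, -0.42], [0.0, -1.0, -0.0]]
ft_force: [-0.1, -0.8, -2.0]
finger_gap: 0.688
```

servo_tool --commands '[0, 1, 0, 0, 0, 0, 0.3, 0, 0, 0, 0, 0, 0, 0.3]'

```text
time_s: 19.95
eef_pos: [0.441, 0.1297, 0.0196]
tool_rot: [[-0.42, 0.0, 0.908], [-0.908, 0.0, -0.42], [-0.0, -1.0, 0.0]]
ft_force: [-2.0, -0.5, 2.2]
finger_gap: 0.69
```

servo_tool --commands '[0, 1, 0, 0, 0, 0, 0.3, 0, 0, 0, 0, 0, 0, 0.3]'

```text
time_s: 20.2
eef_pos: [0.441, 0.1297, 0.0195]
tool_rot: [[-0.419, -0.0, 0.908], [-0.908, -0.0, -0.419], [0.0, -1.0, -0.0]]
ft_force: [-9.1, -1.9, 15.6]
finger_gap: 0.686
```

servo_tool --commands '[0, -1, 0, 0, 0, 0, 0.3, 0, 0, 0, 0, 0, 0, 0.85, 0, 0, 0, 0, 0, 0, 0.85, 0, 0, 0, 0, 0, 0, 0.85, 0, -20, 0, 0, 0, 0, 0.85, 0, -50, 0, 0, 0, 0, 0.85, 0, -60, 0, 0, 0, 0, 0.85, 0, -60, 0, 0, 0, 0, 0.85, 0, -40, 0, 0, 0, 0, 0.85, 0, 0, 0, 0, 0, 0, 0.85]'

```text
time_s: 21.45
eef_pos: [0.4431, 0.1301, 0.2537]
tool_rot: [[-0.42, 0.008, 0.908], [-0.908, 0.001, -0.42], [-0.004, -1.0, 0.006]]
ft_force: [0.5, -0.7, -0.3]
finger_gap: 0.852
```

```bash
python3 - <<'E'
from plate import *
from plant import arm,optics
s=arm.sense();plan(s,[.537,.364,.25],32.2)
c=optics.camera('wrist');pickle.dump(c,open('w10.pkl','wb'))
cv2.imwrite('pics/w10.png',cv2.resize(c['color'][:,:,::-1],(800,600),interpolation=cv2.INTER_CUBIC))
P=cloud(c);m=(np.hypot(P[...,0]-.4408,P[...,1]-.1297)<.06)&(P[...,2]<.05)
print('z top percentiles',np.percentile(P[...,2][m],[10,50,90]).round(4))
Z=P[...,2];near=(np.hypot(P[...,0]-.44,P[...,1]-.13)<.07)
mm=near&(abs(Z-.040)<.004);q=P[mm];A=np.c_[q[:,:2]-q[:,:2].mean(0),np.ones(len(q))];print('plane',np.linalg.lstsq(A,q[:,2],rcond=None)[0].round(4))
n,l,st,ce=cv2.connectedComponentsWithStats((near&(Z>.056)&(Z<.072)).astype(np.uint8))
for i in range(1,n): print('tip',st[i,4],onz(c,*ce[i],.064).round(4))
plate(c,(.4408,.1297),s,'w',z=.040)
E
```

```text
t 21.45 pos [0.4431 0.1301 0.2537] th -24.81 F [ 0.5 -0.7 -0.3] gap 0.852
shift tool mm [-251.7    4.7  -12.9] len 252.1 turn [-8.00e-03 -9.95e-01 -9.00e-04] rows>= 5.0 6.0
z top percentiles [-0.0016  0.0379  0.0392]
plane [ 0.001  -0.0005  0.0384]
tip 46 [0.4425 0.1794 0.064 ]
tip 45 [0.4744 0.1648 0.064 ]
tip 40 [0.4049 0.0977 0.064 ]
tip 35 [0.4371 0.083  0.064 ]
rect [0.4388 0.1286] [0.1194 0.0597] 65.34
hole [240.9 130.5] 107 [0.442  0.1779 0.04  ]
hole [272.7 130.5] 107 [0.4742 0.1629 0.04  ]
hole [241.8 209.1] 105 [0.4031 0.0945 0.04  ]
```

View pics/w10.png

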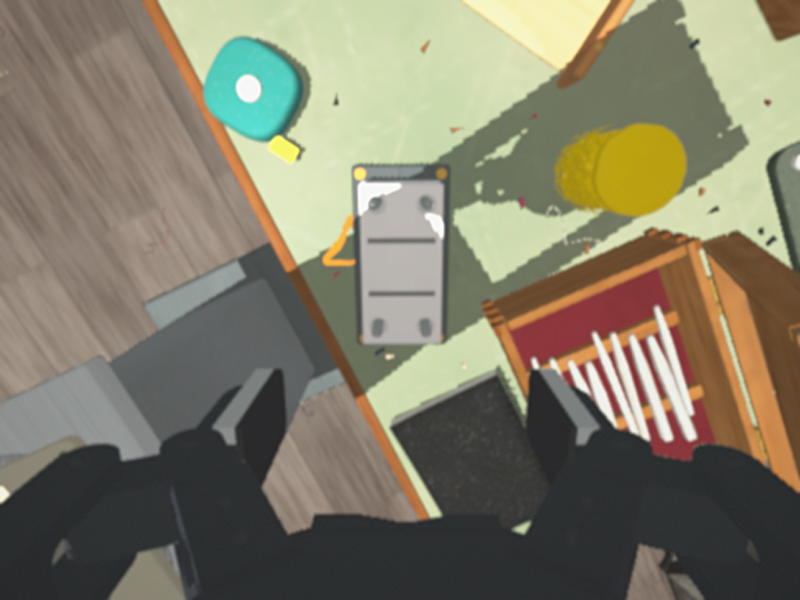

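The spacer lies flat: its top is a plane at 38 mm with slope under 0.1%, and all four posts stand through it. Now to the blue plate.

servo_tool --commands '[-50.3, 0.5, -2.6, 0, 0, 0, 0.85, -50.3, 0.5, -2.6, 0, 0, 0, 0.85, -50.3, 0.5, -2.6, 0, 0, 0, 0.85, -50.3, 0.5, -2.6, 0, 0, 0, 0.85, -50.3, 0, -2.6, 0, 0, 0, 0.85, 0, 0, 0, 0, -0.166, 0, 0.85, 0, 0, 0, 0, -0.166, 0, 0.85, 0, 0, 0, 0, -0.166, 0, 0.85, 0, 0, 0, 0, -0.166, 0, 0.85, 0, 0, 0, 0, -0.166, 0, 0.85, 0, 0, 0, 0, -0.165, 0, 0.85, 0, 0, 0, 0, 0, 0, 0.85]'

```text
time_s: 23.0
eef_pos: [0.5338, 0.363, 0.2449]
tool_rot: [[0.532, -0.003, 0.847], [-0.847, -0.002, 0.532], [-0.0, -1.0, -0.003]]
ft_force: [1.0, 0.1, 0.5]
finger_gap: 0.849
```

```bash
python3 - <<'E'
from plate import *
from plant import arm,optics
s=arm.sense();c=optics.camera('wrist');pickle.dump(c,open('w11.pkl','wb'))
cv2.imwrite('pics/w11.png',cv2.resize(c['color'][:,:,::-1],(800,600),interpolation=cv2.INTER_CUBIC))
r,H=plate(c,(.5207,.390),s,'b')
plan(s,[.5207,.390,.002],32.2)
E
```

```text
rect [0.5209 0.3904] [0.0594 0.1168] 32.5
hole [279.9 101.1] 115 [0.5111 0.4377 0.023 ]
hole [248.4 101.9] 127 [0.4818 0.4184 0.023 ]
hole [264.4 142.4] 285 [0.521 0.39  0.023]
hole [279.8 180.4] 101 [0.5605 0.3618 0.023 ]
hole [250.  180.8] 99 [0.5308 0.3425 0.023 ]
t 23.0 pos [0.5338 0.363  0.2449] th 32.14 F [1.  0.1 0.5] gap 0.849
shift tool mm [-29.8 242.9   4.1] len 244.7 turn [ 0.0035 -0.001  -0.0001] rows>= 4.0 1.0
```

View pics/w11.png

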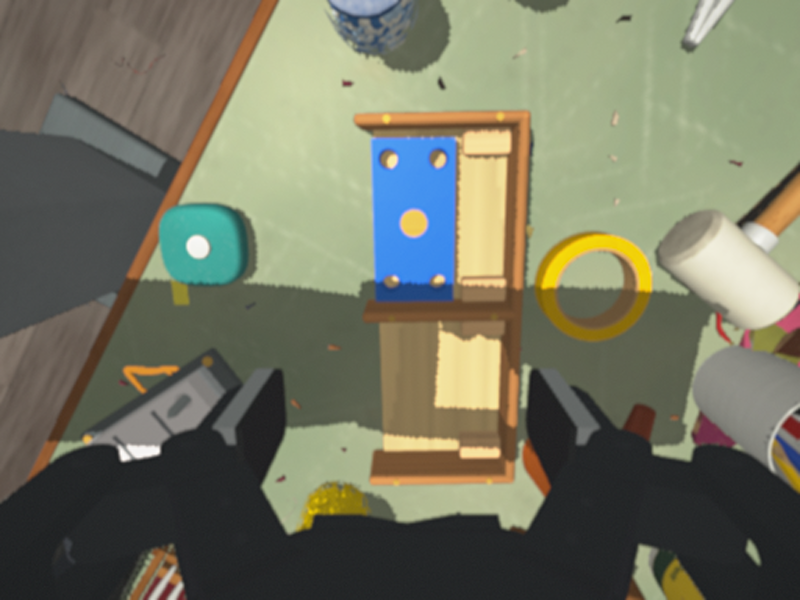

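servo_tool --commands '[-29.7, 0, 4.8, 0.0035, -0.009, 0, 0.85, 0, 40, 0, 0, 0, 0, 0.85, 0, 60, 0, 0, 0, 0, 0.85, 0, 60, 0, 0, 0, 0, 0.85, 0, 30, 0, 0, 0, 0, 0.85, 0, 0, 0, 0, 0, 0, 0.85, 0, 0, 0, 0, 0, 0, 0.85]'

```text
time_s: 23.92
eef_pos: [0.5242, 0.392, 0.0589]
tool_rot: [[0.539, 0.005, 0.842], [-0.842, 0.003, 0.539], [-0.0, -1.0, 0.005]]
ft_force: [-0.2, 0.1, 0.9]
finger_gap: 0.846
```

```bash
python3 - <<'E'
from plate import *
from plant import arm,optics
s=arm.sense();c=optics.camera('wrist')
cv2.imwrite('pics/w12.png',cv2.resize(c['color'][:,:,::-1],(800,600),interpolation=cv2.INTER_CUBIC))
r,H=plate(c,(.5207,.390),s,'b')
plan(s,[.5221,.3907,.002],32.7)
E
```

```text
rect [0.5209 0.3902] [0.0592 0.1189] 32.62
hole [223.7 147. ] 430 [0.4814 0.4192 0.023 ]
hole [285.8 146.8] 403 [0.5108 0.4382 0.023 ]
hole [255.4 223.2] 888 [0.521  0.3902 0.023 ]
hole [283.3 288.3] 279 [0.5597 0.3625 0.023 ]
hole [228.2 288.6] 267 [0.5301 0.3434 0.023 ]
t 23.93 pos [0.5242 0.392  0.0589] th 32.62 F [-0.2  0.1  0.9] gap 0.846
shift tool mm [-0.  56.9 -2.8] len 56.9 turn [-0.0054 -0.0013 -0.    ] rows>= 1.0 1.0
```

View pics/w12.png

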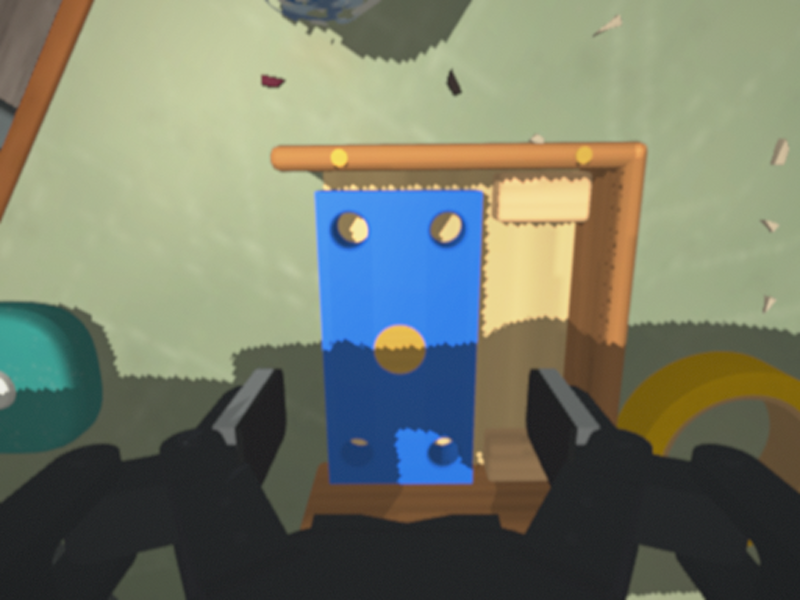

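servo_tool --commands '[-0.5, 30, -1.5, -0.003, 0, 0, 0.85, 0, 16, 0, 0, 0, 0, 0.85, 0, 10, 0, 0, 0, 0, 0.85, 0, 0, 0, 0, 0, 0, 0.85, 0, 0, 0, 0, 0, 0, 0.85]'

```text
time_s: 24.6
eef_pos: [0.5226, 0.3915, 0.0023]
tool_rot: [[0.54, 0.002, 0.841], [-0.841, 0.001, 0.54], [0.0, -1.0, 0.002]]
ft_force: [1.0, -0.4, 0.2]
finger_gap: 0.848
```

servo_tool --commands '[0, 0, 0, 0, 0, 0, 0.3, 0, 0, 0, 0, 0, 0, 0.3, 0, 0, 0, 0, 0, 0, 0.3, 0, 0, 0, 0, 0, 0, 0.3]'

```text
time_s: 25.1
eef_pos: [0.5229, 0.3918, 0.0028]
tool_rot: [[0.54, 0.002, 0.841], [-0.841, 0.002, 0.54], [0.0, -1.0, 0.003]]
ft_force: [0.2, 0.0, 5.8]
finger_gap: 0.689
```

```bash
python3 - <<'E'
from plate import *
from plant import arm,optics
s=arm.sense();plan(s,[.5221,.3907,.002],32.6)
c=optics.camera('wrist')
r,H=plate(c,(.5207,.390),s,'b')
R=s['tool_rot'];p=s['eef_pos']
for h in H: print((R.T@(np.r_[h,.023]-p)*1000).round(1))
E
```

```text
t 25.1 pos [0.5229 0.3918 0.0028] th 32.71 F [0.2 0.  5.8] gap 0.689
shift tool mm [ 0.4  0.8 -1.3] len 1.6 turn [-0.0029  0.002   0.    ] rows>= 1.0 1.0
rect [0.515  0.4015] [0.0591 0.093 ] 32.64
hole [215.  164.1] 824 [0.4823 0.4201 0.023 ]
hole [304.1 164.2] 810 [0.5116 0.4389 0.023 ]
hole [259.4 269.7] 1630 [0.5216 0.391  0.023 ]
[-45.8 -20.3 -18.8]
[-45.8 -20.2  16. ]
[ -0.1 -20.2  -1.5]
```

servo_tool --commands '[0, -10, 0, 0, 0, 0, 0.3, 0, -30, 0, 0, 0, 0, 0.3, 0, -40, 0, 0, 0, 0, 0.3, 0, -40, 0, 0, 0, 0, 0.3, 0, 0, 0, 0, 0, 0, 0.3, 0, 0, 0, 0, 0, 0, 0.3]'

```text
time_s: 25.9
eef_pos: [0.5213, 0.3907, 0.1203]
tool_rot: [[0.54, -0.001, 0.841], [-0.841, -0.0, 0.54], [0.0, -1.0, -0.001]]
ft_force: [-0.2, 0.2, -3.1]
finger_gap: 0.687
```

```bash
python3 - <<'E'
from plate import *
from plant import arm,optics
s=arm.sense();plan(s,[.4408,.1298,.12],-24.75)
c=optics.camera('wrist')
cv2.imwrite('pics/w13.png',cv2.resize(c['color'][:,:,::-1],(800,600),interpolation=cv2.INTER_CUBIC))
E
```

```text
t 25.9 pos [0.5213 0.3907 0.1203] th 32.71 F [-0.2  0.2 -3.1] gap 0.687
shift tool mm [ 176.     0.5 -208.7] len 273.1 turn [8.0000e-04 1.0029e+00 4.0000e-04] rows>= 5.0 6.0
```

View pics/w13.png

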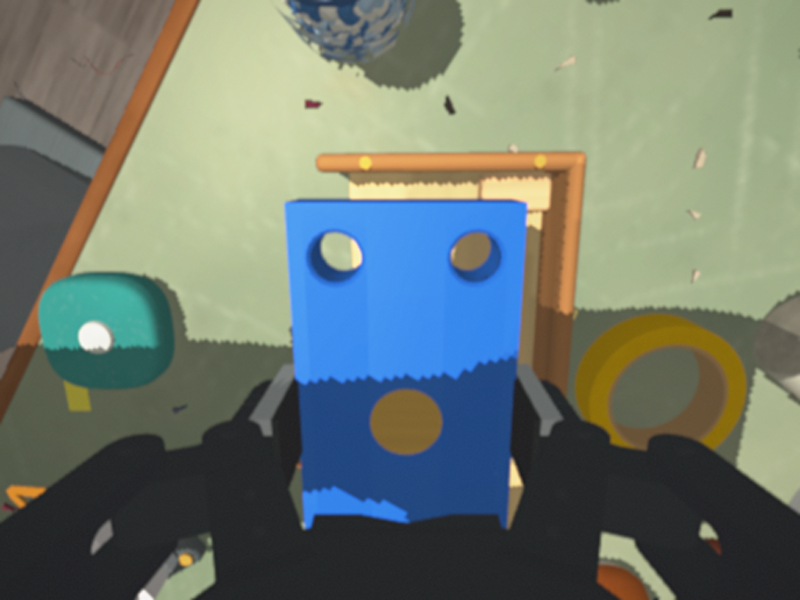

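The blue plate hangs level, with holes at (334,256) and (475,255). Over to the press.

servo_tool --commands '[15, 0, -18, 0, 0, 0, 0.3, 33, 0, -39, 0, 0, 0, 0.3, 33, 0, -39, 0, 0, 0, 0.3, 33, 0, -39, 0, 0, 0, 0.3, 33, 0, -39, 0, 0, 0, 0.3, 29, 0, -34.7, 0, 0, 0, 0.3, 0, 0, 0, 0, 0.143, 0, 0.3, 0, 0, 0, 0, 0.143, 0, 0.3, 0, 0, 0, 0, 0.143, 0, 0.3, 0, 0, 0, 0, 0.143, 0, 0.3, 0, 0, 0, 0, 0.143, 0, 0.3, 0, 0, 0, 0, 0.143, 0, 0.3, 0, 0, 0, 0, 0.143, 0, 0.3, 0, 0, 0, 0, 0, 0, 0.3, 0, 0, 0, 0, 0, 0, 0.3]'

```text
time_s: 27.82
eef_pos: [0.4407, 0.1301, 0.1202]
tool_rot: [[-0.414, -0.001, 0.91], [-0.91, -0.0, -0.414], [0.001, -1.0, -0.001]]
ft_force: [0.8, 0.1, -1.9]
finger_gap: 0.686
```

```bash
python3 - <<'E'
from plate import *
from plant import arm,optics
s=arm.sense();plan(s,[.4408,.1298,.07],-24.75)
E
```

```text
t 27.82 pos [0.4407 0.1301 0.1202] th -24.46 F [ 0.8  0.1 -1.9] gap 0.686
shift tool mm [ 0.2 50.2  0.3] len 50.2 turn [0.0012 0.0051 0.0006] rows>= 1.0 1.0
```

servo_tool --commands '[0.2, 20, 0.2, 0, 0.005, 0, 0.3, 0, 20, 0, 0, 0, 0, 0.3, 0, 12, 0, 0, 0, 0, 0.3, 0, 6, 0, 0, 0, 0, 0.3, 0, 6, 0, 0, 0, 0, 0.3, 0, 0, 0, 0, 0, 0, 0.3, 0, 0, 0, 0, 0, 0, 0.3]'

```text
time_s: 28.7
eef_pos: [0.442, 0.1301, 0.0577]
tool_rot: [[-0.421, 0.001, 0.907], [-0.907, 0.0, -0.421], [-0.001, -1.0, 0.001]]
ft_force: [-0.1, 0.6, -1.7]
finger_gap: 0.686
```

```bash
python3 - <<'E'
from plate import *
from plant import arm,optics
s=arm.sense();plan(s,[.4408,.1298,.04],-24.75)
c=optics.camera('wrist');pickle.dump(c,open('w14.pkl','wb'))
cv2.imwrite('pics/w14.png',cv2.resize(c['color'][100:260,150:370,::-1],None,fx=3.6,fy=3.6,interpolation=cv2.INTER_CUBIC))
E
```

```text
t 28.7 pos [0.442  0.1301 0.0577] th -24.92 F [-0.1  0.6 -1.7] gap 0.686
shift tool mm [ 0.8 17.7 -1. ] len 17.7 turn [-0.0009 -0.0029 -0.0009] rows>= 1.0 1.0
```

View pics/w14.png

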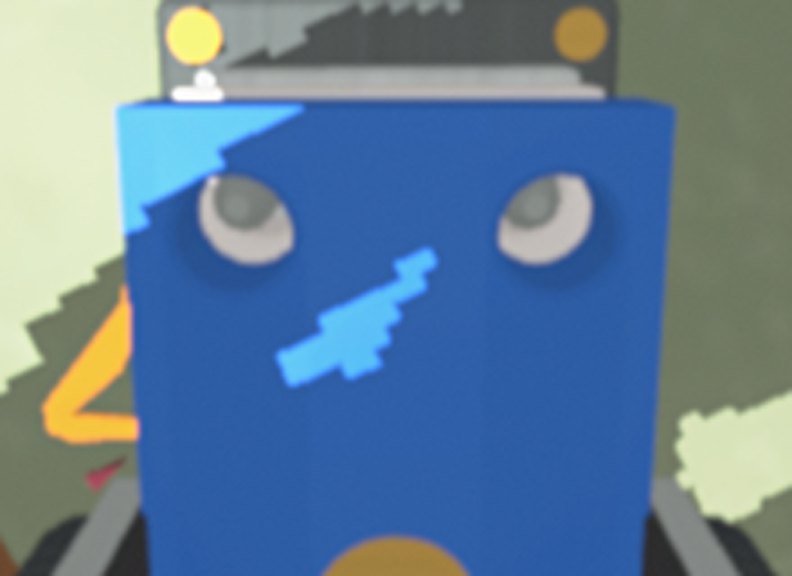

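servo_tool --commands '[0.3, 0, -0.5, 0, -0.002, 0, 0.3, 0, 4, 0, 0, 0, 0, 0.3, 0, 5, 0, 0, 0, 0, 0.3, 0, 4, 0, 0, 0, 0, 0.3, 0, 0, 0, 0, 0, 0, 0.3]'

```text
time_s: 29.38
eef_pos: [0.4405, 0.1299, 0.0435]
tool_rot: [[-0.42, -0.001, 0.908], [-0.908, 0.0, -0.42], [0.0, -1.0, -0.001]]
ft_force: [-0.6, 0.0, -2.9]
finger_gap: 0.687
```

servo_tool --commands '[0, 3, 0, 0, 0, 0, 0.3, 0, 1.5, 0, 0, 0, 0, 0.3, 0, 0, 0, 0, 0, 0, 0.3]'

```text
time_s: 29.75
eef_pos: [0.4409, 0.1299, 0.0396]
tool_rot: [[-0.42, 0.0, 0.908], [-0.908, 0.0, -0.42], [-0.0, -1.0, 0.0]]
ft_force: [-0.8, 0.3, -2.0]
finger_gap: 0.684
```

servo_tool --commands '[0, 1.5, 0, 0, 0, 0, 0.3, 0, 0, 0, 0, 0, 0, 0.3]'

```text
time_s: 30.0
eef_pos: [0.4409, 0.1299, 0.0381]
tool_rot: [[-0.42, 0.0, 0.908], [-0.908, 0.0, -0.42], [-0.0, -1.0, 0.0]]
ft_force: [0.5, 0.3, -2.4]
finger_gap: 0.687
```

servo_tool --commands '[0, 1, 0, 0, 0, 0, 0.3, 0, 0, 0, 0, 0, 0, 0.3]'

```text
time_s: 30.25
eef_pos: [0.4412, 0.13, 0.0377]
tool_rot: [[-0.42, 0.001, 0.908], [-0.908, 0.0, -0.42], [-0.0, -1.0, 0.0]]
ft_force: [-4.2, 0.3, 5.9]
finger_gap: 0.683
```

Contact came at 37.7 mm, against 37.6 expected for a seated plate. Releasing and rising.

servo_tool --commands '[0, 0, 0, 0, 0, 0, 0.85, 0, 0, 0, 0, 0, 0, 0.85, 0, 0, 0, 0, 0, 0, 0.85, 0, -20, 0, 0, 0, 0, 0.85, 0, -50, 0, 0, 0, 0, 0.85, 0, -60, 0, 0, 0, 0, 0.85, 0, -60, 0, 0, 0, 0, 0.85, 0, -22, 0, 0, 0, 0, 0.85, 0, 0, 0, 0, 0, 0, 0.85, 0, 0, 0, 0, 0, 0, 0.85]'

```text
time_s: 31.5
eef_pos: [0.4402, 0.1298, 0.2475]
tool_rot: [[-0.42, -0.002, 0.908], [-0.908, -0.0, -0.42], [0.001, -1.0, -0.001]]
ft_force: [0.0, 0.1, -0.8]
finger_gap: 0.851
```

```bash
python3 - <<'E'
from plate import *
from plant import arm,optics
s=arm.sense();plan(s,[.4408,.1298,.25],-24.75)
c=optics.camera('wrist')
cv2.imwrite('pics/w15.png',cv2.resize(c['color'][:,:,::-1],(800,600),interpolation=cv2.INTER_CUBIC))
P=cloud(c);Z=P[...,2];near=(np.hypot(P[...,0]-.44,P[...,1]-.13)<.07)
mm=near&(abs(Z-.058)<.004);q=P[mm];A=np.c_[q[:,:2]-q[:,:2].mean(0),np.ones(len(q))];print('plane',len(q),np.linalg.lstsq(A,q[:,2],rcond=None)[0].round(4))
plate(c,(.4408,.1297),s,'b',z=.058)
c=optics.camera('scene')
cv2.imwrite('pics/s15.png',cv2.resize(c['color'][150:310,130:380,::-1],None,fx=3.2,fy=3.2,interpolation=cv2.INTER_CUBIC))
c=optics.camera('top');pickle.dump(c,open('top15.pkl','wb'))
cv2.imwrite('pics/top15.png',cv2.resize(c['color'][:,:,::-1],(800,600),interpolation=cv2.INTER_CUBIC))
P=cloud(c);Z=P[...,2]
n,l,st,ce=cv2.connectedComponentsWithStats(((Z>0.075)&(Z<.1)).astype(np.uint8))
for i in range(1,n):
    w=onz(c,*ce[i],.086)
    if st[i,4]>40 and .35<w[0]<.75 and .05<w[1]<.65: print('tall',w.round(4),st[i,4])
E
```

```text
t 31.5 pos [0.4402 0.1298 0.2475] th -24.81 F [ 0.   0.1 -0.8] gap 0.851
shift tool mm [-0.3 -2.5  0.5] len 2.5 turn [ 0.0015 -0.001   0.0008] rows>= 1.0 1.0
plane 5717 [0.001  0.0012 0.0564]
rect [0.4387 0.1288] [0.1172 0.0596] 65.19
hole [277.3 129.6] 139 [0.4739 0.163  0.058 ]
hole [260.4 172.9] 312 [0.4388 0.1288 0.058 ]
hole [244.5 212.6] 107 [0.4038 0.0953 0.058 ]
tall [0.7381 0.2827 0.086 ] 173
tall [0.6071 0.1264 0.086 ] 314
tall [0.4938 0.5729 0.086 ] 59
tall [0.4217 0.496  0.086 ] 338
```

View pics/w15.png

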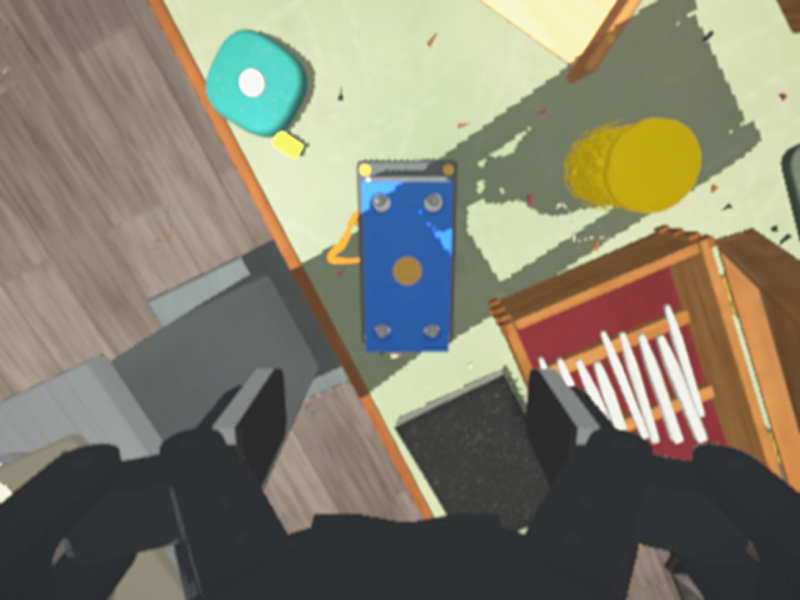

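View pics/s15.png

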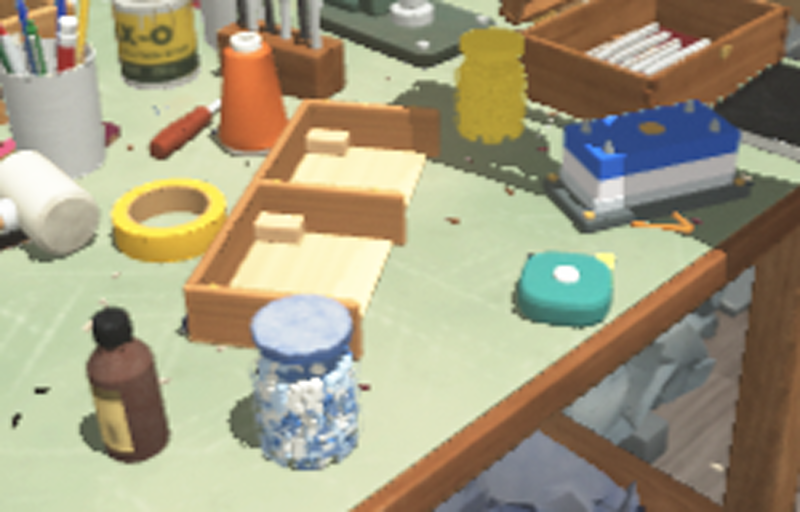

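View pics/top15.png

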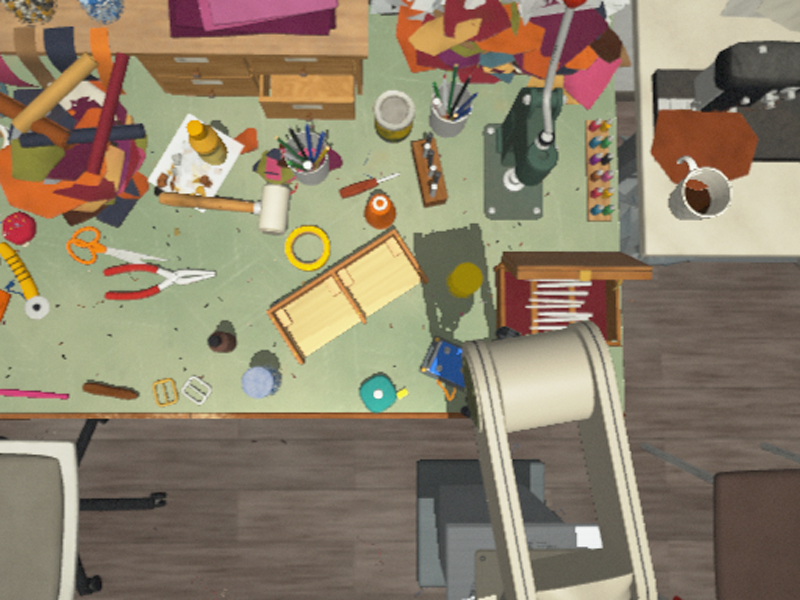

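Both plates are stacked flat on the posts, the jar stands upright about 45 mm from the rack, and the bystanders are where they were. Handing in.

```bash
python3 -c "
from plant import arm
print(arm.finish_job())"
```

```text
the job is handed in; nothing more can be done
None
```

The press is built and handed in at about 31.7 s of the 61 s allowed. I moved the jar aside first, then lowered the white spacer over the posts, then the blue plate on top of it. Both plates were set down under control before the gripper opened.

**Last checks:**
- **Plates:** In the last close view all four posts stand through the blue plate. Its top lies flat, with a slope of about 0.1%, at 56.4 mm against 58 mm nominal. The spacer read the same 1.6 mm low when seated. Touch-down came at the expected heights, 18 mm apart, with about 16 N the highest force I read.
- **Jar:** It stands upright about 45 mm clear of the rack.
- **Other things:** The bottle, cone and yellow look-alike measured within about 1 mm of where they started. The tape roll and tape measure look unmoved in the pictures.

**Disagreement:** The top camera read about 4.5 mm ahead and 3.5 mm to the right of the wrist camera, at both the press and the rack. I relied on the wrist camera and corrected it by 1.2 mm after the first grip. The jar's clearance comes from the top camera alone, but the jar and the rack were measured in the same view.

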